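Push a picture frame home in the framing jig

TASK

The freshly painted picture frame lying in the framing jig must sit square and flush against both dark fences, tight in their corner. Its paint must not be touched by the robot: pull the push tool out of the blue cup and push the frame home gently with its rubber foot, leaving it flat on the board. Then stand the push tool upright on the round green mat, and leave the cup and the other things on the desk where they are.

Things in the scene. Friction and masses are not known exactly. Their poses are not given: they have to be found in the camera images.
- jig: framing jig fixed to the desk: plywood board 260 x 220 x 12 mm with two dark wooden fences, each 20 mm wide and 24 mm high above the board, meeting in one corner. Origin: centre of the underside; x along the 260 mm side. One fence runs along the +x edge (its inner face at x = +110 mm), the other along the +y edge (inner face at y = +90 mm). The other two sides are open.
- jig_corner (a point): point on the board's top (12 mm above the desk) in the inner corner of the two fences; axes as the jig's: the board lies towards -x and -y from it
- frame: white wooden picture frame with a picture in it, 160 (x) x 120 (y) x 20 (z) mm, about 0.2 to 0.35 kg, lying loose and askew on the jig's board. Origin: centre of its underside. Its +x side (120 mm long) belongs against the jig's +x fence, its +y side (160 mm long) against the +y fence.
- frame_a (a point): underside corner of the frame at its own x = +80, y = +60 mm: the corner that belongs in the fence corner
- frame_b (a point): underside corner of the frame at its own x = +80, y = -60 mm: the other end of the side for the +x fence
- frame_c (a point): underside corner of the frame at its own x = -80, y = +60 mm: the other end of the side for the +y fence
- pusher: push tool, 130 mm tall, standing upright in the cup: black rubber foot 36 x 36 x 30 mm, above it a square wooden handle 20 x 20 mm up to 130 mm, with a red end. Origin: centre of the foot's underside, z up along the handle, x and y square to the faces of both foot and handle. 0.12 kg.
- cup: heavy blue ceramic cup, loose, 80 mm across the rim, 62 mm tall, inner floor 5 mm above its underside, wall 4 mm. Origin: centre of the underside.
- mat: round green mat fixed to the desk, 120 mm across, 3 mm thick. Origin: centre of the underside.
- candle: grey candle jar, 64 mm across, 70 mm tall; origin: centre of the underside; to be left alone
- jar: amber glass jar with a brass lid, 60 mm across, 75 mm tall; origin: centre of the underside; to be left alone
- sander: grey sanding block 50 x 90 x 30 mm; origin: centre of the underside; to be left alone
Not all that is in view belongs to the job. There is more than one size of the frame; the job needs the largest.

How it is judged:
On the way, in this order (a step that is already met when the one before it is completed fails the run):
1. the push tool is out of the cup: its foot is above the cup's rim (z of pusher in the frame of cup above 0.063 m), for 0.1 s.
2. the frame is flush against both fences, flat on the board (x of each of frame_a, frame_b in the frame of jig_corner above -0.0025 m and y of each of frame_a, frame_c in the frame of jig_corner above -0.0025 m and angle between frame's own z axis and vertical below 0.03 rad and z of frame_a in the frame of jig_corner below 0.004 m), for 0.2 s.
At the end, for the whole second after the job is handed in: Both ends of the frame's +x side lie within 2.5 mm of the +x fence and both ends of its +y side within 2.5 mm of the +y fence, the frame flat on the board and at rest; the push tool stands upright (within 0.08 rad) and at rest on the green mat, its centre within 50 mm of the mat's (all of step 2 and horizontal distance between pusher and mat below 0.05 m and angle between pusher's own z axis and vertical below 0.08 rad and height (world z) of pusher below 0.01 m and linear speed of each of pusher, frame below 0.02 m/s); the robot touches nothing.
It fails at once if the arm or the fingers touch the painted frame (contact force between any of the arm, the fingers and frame above 0.3 N).
It fails at once if the push tool presses the frame with more than 30 N (contact force between pusher and frame above 30 N).
It fails at once if the cup or a bystander is moved by more than 30 mm (distance of any of candle, jar, sander, cup from where it was at the start of the episode above 0.03 m).
It also fails if it takes over 72 s, if anything falls off the work surface, if the arm or the gripper's body presses on something with over 40 N, if the wrist force passes 120 N, or if a joint passes its speed limit or range.

ROBOT

A 6-joint arm with a two-finger parallel gripper is mounted at the origin on the work surface. World frame = base frame: x ahead of the robot, y to its left, z up, the work surface at z = 0. Lengths are in m, angles in rad, forces in N, time in s.
With the tool pointing down it reaches from about 0.35 to 0.85 m from the base axis. Payload 8.1 kg.
Tool frame: the origin (TCP) lies between the finger pads; the fingertips stand tips_ahead ahead of it and the grasp point (between the pads) lies 8 mm behind it (tips_ahead is the distance from the TCP to the fingertips, in m); z points along the fingers, x is the direction in which the jaws open and shut, and the axes are right-handed (so a half turn about z gives the same grasp; the last joint's range is limited). The gripper opens to 93 mm and grips with 3 to 60 N. Pads are 15 mm wide; open, the fingers measure 128 mm over their backs; the gripper's body (75 mm by 188 mm) begins 65 mm behind the grasp point.
Start: joints at [-1.232, 0.13, 1.488, -0, 1.523, -0.085], TCP at [0.247, -0.547, 0.19] pointing down, gripper open.
Joint ranges: [-2.96, 2.96], [-0.89, 2.26], [0.02, 2.5], [-1.34, 4.48], [0, 2.73], [-2.66, 2.66]. Speed limits (rad/s): [2.39, 2.39, 2.79, 3.14, 3.14, 3.14].

INTERFACE

Orientations are given as a rotation vector (axis times angle).
In Python, from plant import * gives the robot as it stands.
- The arm moves only by the tool play_rows, never from a script. Its argument "increments" is a list that holds one entry, the list of rows, each a list of 4 numbers: the shift along the tool's x, y, z in cm, then the turn about the tool's z in rad. A call has 1 to 5 rows; each row is the pose to reach, as a shift and turn from the pose measured when the call began, along the tool's axes at that moment; what a row does not reach only later rows make up. A row lasts 1/10 s, in which the tool goes at most 50 mm and 8.59 degrees, less where a joint would pass 70% of its speed; a pose out of reach is approached as far as the arm can. A call with a gripper value outside its range is refused whole. "jaw" is the finger opening in cm, from 0 to 9.3, set as the call begins (left out, the last holds). The fingers move at their own pace and stop on an object; "squeeze" is the grip in N (left out, the last holds). Time passes only in rows, so rows that repeat a pose let the fingers close. It gives the time, the measured TCP pose, the force and the opening at its end, in the units of the state.
- read_state(): the state, without advancing time (a new reading comes with each control period).
- read_camera(name): name is "scene" or "top"; returns (picture, depth): 384x512x3 uint8, blue, green, red; 384x512 float32, m along the optical axis (not along the pixel's ray), 0 where there is no reading.
- camera_params(name): a dict with "K" (3x3 intrinsics, pixels), "eye" and "orientation" of the camera in the world. Camera axes: x right, y up, looking along -z (the intrinsics and any distortion apply to the point x, -y, -z); pixel columns grow to the right and rows downward; lengths in m; the calibration is good to about 2 mm. A picture is of the moment at which its call begins. camera_params takes no time and is no camera call.
- close_job(): hands the job in, once; it reports no verdict.
The state is a dict: "t": time; "q": joint angles; "dq": joint speeds; "joint_torque": joint torques, N m; "tool_pos": TCP position; "orientation": TCP orientation; "force": force on the tool from outside, world axes, zero at the start; "wrist_torque": the same for the moment, N m; "opening": finger opening in m.
Only numpy, scipy, OpenCV 4.12 (cv2) and the standard library are available. Lean on these libraries where they do the work, as an engineer would, in place of code of your own. Each camera call takes 0.05 s, during which the arm holds its last target.

## Working session

There is one attempt and no reset: what is moved stays moved. The work goes in short steps, Python scripts to look and compute and a tool call to move; the robot and the scene stay as the last step left them, time stands still between calls to the robot, and variables do not carry over. Pictures are saved under pics/ and viewed, and the job is handed in when it is done.

Besides the shell and the picture viewer there is one more tool, called after "Emit:" as name(argument=value, ...) on one line, values as JSON. play_rows: Moves the arm, as the interface text tells. Its arguments: {"type":"object","properties":{"increments":{"type":"array"},"jaw":{"type":"number"},"squeeze":{"type":"number"}},"required":["increments"]}

```bash
ls; mkdir -p pics
python3 - <<'E'
from plant import *
import cv2,numpy as np
s=read_state();print(s)
for n in("scene","top"):
    im,d=read_camera(n);cv2.imwrite(f"pics/{n}0.png",im);np.save(f"pics/{n}0.npy",d);p=camera_params(n);print(n,p)
E
```

```text
pics
{'t': 0.0, 'q': array([-1.23239871e+00,  1.31164898e-01,  1.48928364e+00,  3.24115603e-05,
        1.52302392e+00, -8.53840908e-02]), 'dq': array([ 1.42481852e-03, -1.72574700e-03, -8.58031477e-04, -2.31057405e-03,
       -7.76096275e-05, -5.26590441e-04]), 'joint_torque': array([ 1.27543140e-04, -5.59845185e+01, -4.91759312e+01,  7.70057808e-02,
        3.55289213e-02, -1.79286494e-04]), 'tool_pos': array([ 0.24655545, -0.54630336,  0.1890829 ]), 'orientation': array([-2.63795740e+00,  1.70393343e+00,  2.30268797e-03]), 'force': array([ 0.69547398,  0.47417131, -0.76605124]), 'wrist_torque': array([-0.03612478, -0.00675522,  0.02582564]), 'opening': 0.09266850538937618}
scene {'K': array([[350.54230895,   0.        , 254.09981407],
       [  0.        , 350.54230895, 195.72884361],
       [  0.        ,   0.        ,   1.        ]]), 'eye': array([ 0.92136752, -0.33169023,  0.78435523]), 'orientation': array([0.52613486, 0.20349076, 0.77046432])}
top {'K': array([[396.30943863,   0.        , 255.10966448],
       [  0.        , 396.30943863, 188.5898521 ],
       [  0.        ,   0.        ,   1.        ]]), 'eye': array([0.37211356, 0.01874941, 1.05086548]), 'orientation': array([ 0.16570842, -0.1898598 , -1.65320599])}
```

View pics/scene0.png

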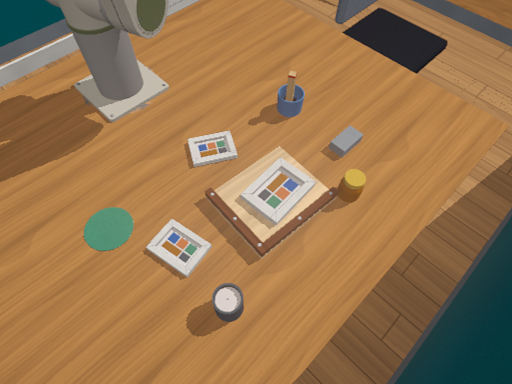

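View pics/top0.png

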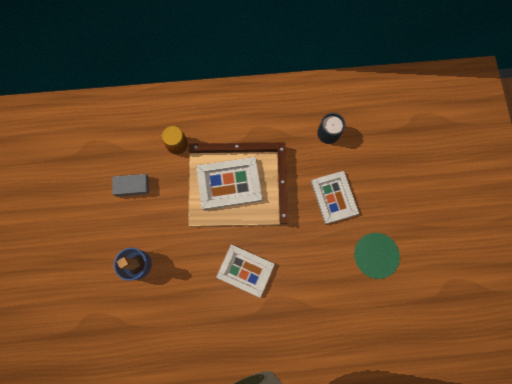

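Scene: the jig with the largest frame is at top (230,184) / scene (279,190). Smaller decoy frames lie off the jig at top (246,271) and (335,197). The tool stands in the cup at top (132,264), and the mat is at top (377,256). Next I confirm with enlarged crops.

```bash
cat > h.py <<'E'
import cv2,numpy as np
from plant import *
from scipy.spatial.transform import Rotation as R
def ray(cam,uv):
    p=camera_params(cam);K=p["K"];uv=np.atleast_2d(uv).astype(float)
    d=np.c_[(uv[:,0]-K[0,2])/K[0,0],-(uv[:,1]-K[1,2])/K[1,1],-np.ones(len(uv))]
    return p["eye"],R.from_rotvec(p["orientation"]).apply(d)
def onz(cam,uv,z):
    e,d=ray(cam,uv);return e+d*((z-e[2])/d[:,2])[:,None]
def pt(cam,uv,depth):
    e,d=ray(cam,uv);return e+d*np.atleast_1d(depth)[:,None]
def proj(cam,P):
    p=camera_params(cam);K=p["K"];c=R.from_rotvec(p["orientation"]).inv().apply(np.atleast_2d(P)-p["eye"])
    return np.c_[K[0,0]*c[:,0]/-c[:,2]+K[0,2],K[1,1]*-c[:,1]/-c[:,2]+K[1,2]]
def tri(a,ua,b,ub):
    e1,d1=ray(a,ua);e2,d2=ray(b,ub);d1=d1[0];d2=d2[0]
    t=np.linalg.lstsq(np.c_[d1,-d2],e2-e1,rcond=None)[0]
    p,q=e1+t[0]*d1,e2+t[1]*d2
    return (p+q)/2,np.linalg.norm(p-q)
E
python3 - <<'E'
from h import *
t=cv2.imread("pics/top0.png");s=cv2.imread("pics/scene0.png")
a=cv2.resize(t[130:240,170:300],None,fx=4,fy=4,interpolation=cv2.INTER_CUBIC)
b=cv2.resize(t[235:300,100:200],None,fx=4,fy=4,interpolation=cv2.INTER_CUBIC)
c=cv2.resize(s[60:130,250:350],None,fx=4,fy=4,interpolation=cv2.INTER_CUBIC)
cv2.imwrite("pics/c_jig.png",a);cv2.imwrite("pics/c_cup.png",np.vstack([b,c]))
E
```

```text
(no output)
```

View pics/c_jig.png

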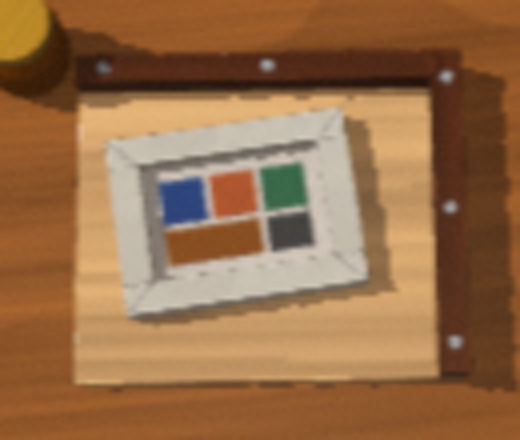

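View pics/c_cup.png

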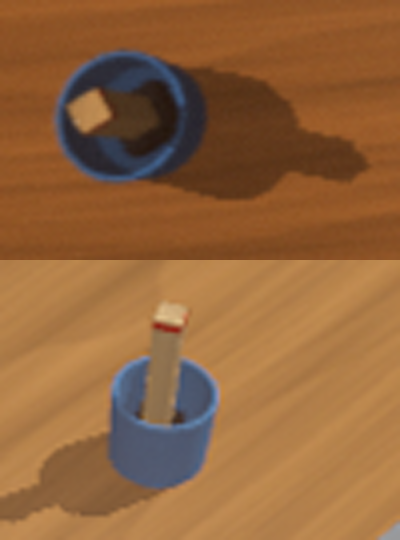

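Run:
```python
from h import *
def c2(l,off): return [(x/4-.375+off[0],y/4-.375+off[1]) for x,y in l]
# crop 4x -> full px
np.set_printoptions(precision=4,suppress=True)
o=(170,130)
print("board BL",onz("top",c2([(75,383)],o),.012),"BR(fence bottom face end, z.012 and top .036)",onz("top",c2([(440,377)],o),.012),"TL board inner at fence",onz("top",c2([(78,93)],o),.012), "inner corner",onz("top",c2([(432,93)],o),.012))
print("fence outer tops TL,TR,BR",onz("top",c2([(78,54),(462,50),(472,372)],o),.036))
f=onz("top",c2([(107,142),(340,108),(368,277),(135,318)],o),.032);print("frame",f,[np.linalg.norm(f[i]-f[i-1]) for i in range(4)])
im=cv2.imread("pics/top0.png");h=cv2.cvtColor(im,cv2.COLOR_BGR2HSV)
def blobs(m):
    n,l,st,c=cv2.connectedComponentsWithStats(m.astype(np.uint8));return [(st[i].tolist(),c[i].round(2).tolist()) for i in range(1,n) if st[i,4]>40]
g=(h[...,0]>60)&(h[...,0]<90)&(h[...,1]>120)&(h[...,2]>60);g[:100]=0
for b in blobs(g):print("green",b,onz("top",[b[1]],.003))
d=np.load("pics/top0.npy")
H=np.arange(512*384);uv=np.c_[H%512,H//512];P=pt("top",uv,d.ravel())
Pz=P[:,2].reshape(384,512)
print("tool top z",np.round(Pz[258:270,116:132],3))
```

```text
board BL [[0.5243 0.1759 0.012 ]] BR(fence bottom face end, z.012 and top .036) [[ 0.5066 -0.0636  0.012 ]] TL board inner at fence [[0.7236 0.1632 0.012 ]] inner corner [[ 0.7021 -0.0786  0.012 ]]
fence outer tops TL,TR,BR [[ 0.743   0.1584  0.036 ]
 [ 0.7229 -0.0997  0.036 ]
 [ 0.5049 -0.0826  0.036 ]]
frame [[ 0.6809  0.143   0.032 ]
 [ 0.6907 -0.0141  0.032 ]
 [ 0.5738 -0.0219  0.032 ]
 [ 0.5603  0.1318  0.032 ]] [np.float64(0.12114204455287894), np.float64(0.1574046925729745), np.float64(0.1171491843483618), np.float64(0.15426320754194026)]
green ([373, 253, 25, 20, 119], [387.55, 261.92]) [[ 0.3834 -0.3342  0.003 ]]
green ([374, 265, 15, 11, 42], [380.57, 269.76]) [[ 0.3652 -0.3129  0.003 ]]
tool top z [[0.06  0.06  0.056 0.046 0.038 0.03  0.137 0.136 0.135 0.132 0.128 0.121
  0.109 0.101 0.09  0.087]
 [0.062 0.054 0.051 0.043 0.131 0.136 0.134 0.135 0.134 0.137 0.131 0.122
  0.116 0.106 0.096 0.088]
 [0.059 0.054 0.134 0.135 0.136 0.135 0.135 0.136 0.134 0.136 0.135 0.127
  0.121 0.112 0.099 0.092]
 [0.06  0.135 0.134 0.135 0.134 0.138 0.136 0.136 0.136 0.135 0.135 0.134
  0.125 0.115 0.109 0.1  ]
 [0.056 0.135 0.134 0.133 0.136 0.135 0.133 0.137 0.137 0.138 0.133 0.136
  0.132 0.122 0.112 0.104]
 [0.056 0.052 0.134 0.135 0.135 0.134 0.136 0.138 0.136 0.134 0.133 0.136
  0.134 0.125 0.115 0.111]
 [0.06  0.051 0.042 0.135 0.135 0.134 0.136 0.133 0.137 0.136 0.138 0.133
  0.133 0.128 0.114 0.111]
 [0.055 0.049 0.043 0.136 0.134 0.134 0.135 0.134 0.134 0.135 0.13  0.126
  0.12  0.116 0.108 0.103]
 [0.058 0.049 0.045 0.034 0.136 0.141 0.136 0.138 0.129 0.132 0.126 0.116
  0.111 0.109 0.098 0.092]
 [0.058 0.054 0.043 0.039 0.135 0.131 1.051 0.131 0.129 0.119 0.114 0.106
  0.101 0.092 0.087 0.083]
 [0.061 0.051 0.042 0.042 0.032 0.134 0.132 0.12  0.117 0.111 0.104 0.093
  0.089 0.082 0.075 0.07 ]
 [0.06  0.051 0.046 0.043 0.034 0.028 0.019 0.011 0.008 0.002 0.006 0.006
  0.005 0.005 0.033 0.053]]
```

Run:
```python
from h import *
import plant
print([n for n in dir(plant) if not n.startswith('_')]); print(getattr(plant,'tips_ahead',None))
np.set_printoptions(precision=4,suppress=True)
im=cv2.imread("pics/top0.png");h=cv2.cvtColor(im,cv2.COLOR_BGR2HSV)
print("mat px",h[256,377],h[250,370],h[268,380])
m=(((h[...,0]>55)&(h[...,0]<95)&(h[...,2]>40))*255).astype(np.uint8);m[:225]=0;m[:,:340]=0;m[290:]=0;m[:,410:]=0
m=cv2.morphologyEx(m,cv2.MORPH_OPEN,np.ones((3,3)))
c=max(cv2.findContours(m,0,2)[0],key=cv2.contourArea)[:,0]
w=onz("top",c,.003)[:,:2];(x,y),r=cv2.minEnclosingCircle(w.astype(np.float32));print("mat",x,y,r,w.mean(0),len(c))
d=np.load("pics/top0.npy")
H=np.arange(512*384);uv=np.c_[H%512,H//512];P=pt("top",uv,d.ravel())
k=(P[:,2]>.1305)&(P[:,2]<.15)&(abs(uv[:,0]-124)<12)&(abs(uv[:,1]-264)<10)
w=onz("top",uv[k],.135)[:,:2].astype(np.float32);print("tooltop",k.sum(),w.mean(0),cv2.minAreaRect(w))
# brightness based top face
t=(h[...,2]>120);t[:,:112]=0;t[:,136:]=0;t[:250]=0;t[276:]=0
v,u=np.nonzero(t);w=onz("top",np.c_[u,v],.135)[:,:2].astype(np.float32);print("bright",len(w),w.mean(0),cv2.minAreaRect(w))
# cup rim by blue mask points with z~.062
b=(h[...,0]>100)&(h[...,0]<130)&(h[...,1]>80);b=b.ravel()&(abs(P[:,2]-.062)<.004)&(uv[:,0]<160)&(uv[:,1]>235)&(uv[:,1]<290)
w=P[b][:,:2].astype(np.float32);print("cup",b.sum(),cv2.minEnclosingCircle(w))
bm=((h[...,0]>100)&(h[...,0]<130)&(h[...,1]>100)).astype(np.uint8);bm[:235]=0;bm[290:]=0;bm[:,160:]=0
# scene tool top
hs=cv2.cvtColor(cv2.imread("pics/scene0.png"),cv2.COLOR_BGR2HSV)
```

```text
['IKError', 'camera_params', 'close_job', 'read_camera', 'read_state', 'tips_ahead']
0.011
mat px [ 70 118 102] [ 70 116 101] [ 69 119 105]
mat 0.40346091985702515 -0.30863529443740845 0.058196865022182465 [ 0.4031 -0.3086] 64
tooltop 84 [0.4357 0.3104] ((0.43566712737083435, 0.3102591037750244), (0.02059164270758629, 0.02061958611011505), 29.258275985717773)
bright 180 [0.4393 0.3221] ((0.4368067681789398, 0.317379355430603), (0.03387173265218735, 0.056899286806583405), 89.38570404052734)
cup 102 ((0.4357680082321167, 0.3152957260608673), 0.03948045149445534)
```

```bash
cat >> h.py <<'E'
import sys
def go(x,y,z,yaw):
    s=read_state();M=R.from_rotvec(s["orientation"]);X=M.apply([1,0,0]);y0=np.arctan2(X[1],X[0])
    d=M.inv().apply(np.array([x,y,z])-s["tool_pos"])*100
    t=-(np.radians(yaw)-y0);t=(t+np.pi)%(2*np.pi)-np.pi
    print("t%.2f"%s["t"],"pos",s["tool_pos"].round(4),"yaw%.1f"%np.degrees(y0),"tilt%.2f"%np.degrees(np.arccos(-M.apply([0,0,1])[2])),"F",s["force"].round(2),"op%.4f"%s["opening"]," -> inc",d.round(2).tolist(),round(t,3))
E
cat > go.sh <<'E'
python3 -c "
from h import *
go(*map(float,'$*'.split()))"
E
python3 - <<'E'
from h import *
print(tri("top",[proj("top",[.4357,.3103,.135])[0]],"scene",[(292.4,72.6)]),proj("scene",[.4357,.3103,.135]))
E
bash go.sh .45 -.1 .19 -20
```

```text
(array([0.43671175, 0.31135646, 0.13618031]), np.float64(0.0034592778830439814)) [[291.21639676  73.12365087]]
t0.10 pos [ 0.2466 -0.5464  0.1892] yaw-65.7 tilt0.09 F [ 0.06  0.52 -0.14] op0.0929  -> inc [-32.32, -36.9, -0.02] -0.798
```

Emit:
play_rows(increments=[[[-32.3,-36.9,-1,-0.8],[-32.3,-36.9,-1,-0.8],[-32.3,-36.9,-1,-0.8],[-32.3,-36.9,-1,-0.8],[-32.3,-36.9,-1,-0.8]]])

```text
t: 0.6
tool_pos: [0.3505, -0.3174, 0.1946]
orientation: [-3.08, 0.61, 0.002]
force: [1.4, 0.0, 0.8]
opening: 0.093
```

```bash
bash go.sh .436 .3108 .2 29.3
```

```text
t0.60 pos [ 0.3505 -0.3174  0.1946] yaw-22.4 tilt0.12 F [1.35 0.03 0.81] op0.0930  -> inc [-16.06, -61.33, -0.42] -0.903
```

Emit:
play_rows(increments=[[[-16,-61.3,-0.4,-0.9],[-16,-61.3,-0.4,-0.9],[-16,-61.3,-0.4,-0.9],[-16,-61.3,-0.4,-0.9],[-16,-61.3,-0.4,-0.9]]])

```text
t: 1.1
tool_pos: [0.3838, -0.0698, 0.1967]
orientation: [-3.089, -0.56, 0.0]
force: [1.8, -0.2, -0.1]
opening: 0.0929
```

```bash
bash go.sh .436 .3108 .2 29.3
```

```text
t1.10 pos [ 0.3838 -0.0698  0.1967] yaw20.6 tilt0.11 F [ 1.84 -0.16 -0.1 ] op0.0929  -> inc [18.25, -33.81, -0.26] -0.153
```

Emit:
play_rows(increments=[[[18.2,-33.8,-0.3,-0.15],[18.2,-33.8,-0.3,-0.15],[18.2,-33.8,-0.3,-0.15],[18.2,-33.8,-0.3,-0.15],[18.2,-33.8,-0.3,-0.15]]])

```text
t: 1.6
tool_pos: [0.4171, 0.1782, 0.1991]
orientation: [-3.039, -0.79, -0.0]
force: [1.0, -0.5, 0.4]
opening: 0.0927
```

```bash
bash go.sh .436 .3108 .2 29.3
```

```text
t1.60 pos [0.4171 0.1782 0.1991] yaw29.2 tilt0.11 F [ 1.   -0.55  0.38] op0.0927  -> inc [8.11, -10.66, -0.07] -0.002
```

Emit:
play_rows(increments=[[[5.5,-7.1,0,0],[8.1,-10.7,0,0],[8.1,-10.7,0,0],[8.1,-10.7,0,0]]])

```text
t: 2.0
tool_pos: [0.4347, 0.3148, 0.1981]
orientation: [-3.036, -0.796, 0.002]
force: [-0.3, -1.7, -0.6]
opening: 0.0931
```

```bash
bash go.sh .436 .3108 .087 29.3
```

```text
t2.00 pos [0.4347 0.3148 0.1981] yaw29.4 tilt0.17 F [-0.29 -1.65 -0.61] op0.0931  -> inc [-0.08, 0.45, 11.11] 0.002
```

Emit:
play_rows(increments=[[[0,0.3,3,0],[0,0.3,6,0]]])

```text
t: 2.2
tool_pos: [0.4366, 0.3126, 0.1378]
orientation: [-3.036, -0.798, -0.0]
force: [0.0, -0.9, -1.1]
opening: 0.0928
```

```bash
bash go.sh .436 .3108 .087 29.3
```

```text
t2.20 pos [0.4366 0.3126 0.1378] yaw29.4 tilt0.15 F [ 0.   -0.91 -1.06] op0.0928  -> inc [-0.14, 0.14, 5.08] 0.002
```

Emit:
play_rows(increments=[[[-0.1,0.1,2.5,0],[-0.1,0.1,5.1,0],[-0.1,0.1,5.1,0]]])

```text
t: 2.5
tool_pos: [0.4331, 0.3089, 0.0824]
orientation: [-3.038, -0.798, 0.012]
force: [-1.6, -0.6, -0.7]
opening: 0.0929
```

```bash
bash go.sh .436 .3108 .087 29.3
python3 - <<'E'
from h import *
a,d=read_camera("scene");cv2.imwrite("pics/s1.png",cv2.resize(a[30:150,220:380],None,fx=4,fy=4,interpolation=cv2.INTER_CUBIC))
E
```

```text
t2.50 pos [0.4331 0.3089 0.0824] yaw29.4 tilt0.44 F [-1.65 -0.64 -0.72] op0.0929  -> inc [0.34, -0.03, -0.47] 0.002
```

View pics/s1.png

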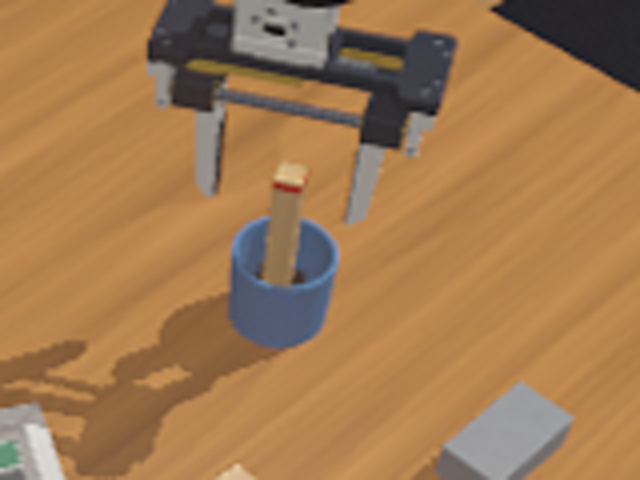

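Run:
```python
from h import *
s=read_state();M=R.from_rotvec(s["orientation"]);p=s["tool_pos"];print(p)
for q in [M.apply([0.046,0,.011])+p,M.apply([-0.046,0,.011])+p,p,[.4357,.3103,.135],[.4357,.3103,.062]]:
    u=proj("scene",q)[0];print(u,(u-[220,30])*4)
```

```text
[0.4344493  0.30976574 0.08488442]
[304.02937349  93.35551948] [336.11749396 253.42207793]
[273.31391554  87.0082771 ] [213.25566215 228.0331084 ]
[288.96898442  87.21163951] [275.87593769 228.84655802]
[291.21639676  73.12365087] [284.86558705 172.49460348]
[288.63988004  93.43769744] [274.55952015 253.75078978]
```

```bash
bash go.sh .436 .3108 .087 29.3
python3 - <<'E'
from h import *
a,d=read_camera("scene");c=cv2.resize(a[30:150,220:380],None,fx=4,fy=4,interpolation=cv2.INTER_CUBIC)
np.set_printoptions(precision=3,suppress=True)
for u,v in [(271,76),(272,70),(308,83),(310,75),(292,73),(291,90)]:
    print(u,v,pt("scene",[(u,v)],d[v,u]))
cv2.imwrite("pics/s2.png",c)
E
```

```text
t2.55 pos [0.4344 0.3098 0.0849] yaw29.4 tilt0.27 F [0.86 0.18 0.33] op0.0931  -> inc [0.19, -0.01, -0.21] 0.002
271 76 [[0.393 0.275 0.12 ]]
272 70 [[0.394 0.277 0.14 ]]
308 83 [[0.485 0.328 0.121]]
310 75 [[0.486 0.328 0.149]]
292 73 [[0.437 0.312 0.135]]
291 90 [[0.443 0.309 0.081]]
```

View pics/s2.png

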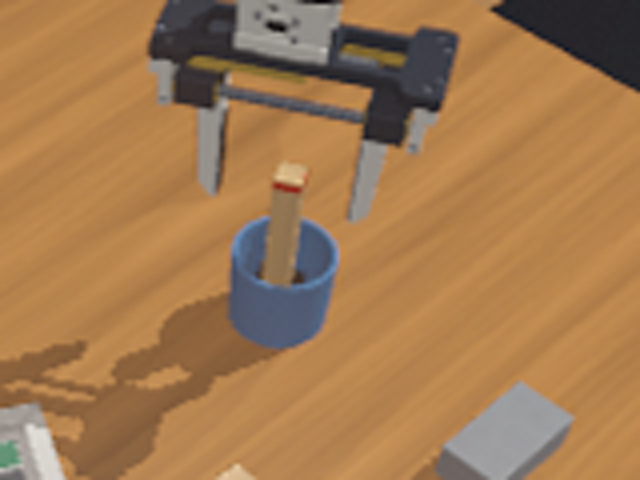

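Run:
```python
from h import *
a,d=read_camera("scene")
np.set_printoptions(precision=3,suppress=True)
for u in (272,273,309,310,311):
  for v in range(44,90,3): 
    p=pt("scene",[(u,v)],d[v,u])[0]; print(u,v,p,a[v,u]) if p[2]>.03 else 0
a2,d2=read_camera("top");cv2.imwrite("pics/t2.png",cv2.resize(a2[220:310,80:200],None,fx=5,fy=5,interpolation=cv2.INTER_CUBIC))
```

```text
272 44 [0.398 0.265 0.228] [ 50 106 131]
272 47 [0.401 0.263 0.222] [51 58 68]
272 50 [0.408 0.255 0.221] [53 51 58]
272 53 [0.41  0.253 0.215] [46 45 54]
272 56 [0.411 0.253 0.206] [59 60 66]
272 59 [0.394 0.274 0.177] [139 144 149]
272 62 [0.393 0.275 0.167] [138 144 150]
272 65 [0.393 0.276 0.156] [139 144 150]
272 68 [0.394 0.276 0.147] [138 144 150]
272 71 [0.395 0.276 0.138] [139 145 150]
272 74 [0.392 0.28  0.124] [140 145 151]
273 44 [0.401 0.265 0.23 ] [ 50 104 129]
273 47 [0.401 0.266 0.221] [52 62 73]
273 50 [0.412 0.254 0.224] [52 48 55]
273 53 [0.413 0.254 0.216] [45 52 62]
273 56 [0.411 0.257 0.204] [58 57 64]
273 59 [0.395 0.277 0.176] [139 144 150]
273 62 [0.395 0.277 0.167] [138 144 150]
273 65 [0.394 0.279 0.156] [140 145 151]
273 68 [0.396 0.278 0.147] [140 146 152]
273 71 [0.396 0.278 0.137] [141 147 153]
273 74 [0.397 0.279 0.127] [141 147 153]
273 77 [0.398 0.278 0.118] [137 137 139]
309 44 [0.455 0.345 0.219] [113 107 108]
309 47 [0.481 0.309 0.241] [51 45 45]
309 50 [0.481 0.31  0.232] [55 74 99]
309 59 [0.488 0.307 0.211] [86 76 72]
309 74 [0.482 0.328 0.149]
[... 318 characters left out ...]
] [100 111 130]
310 71 [0.484 0.327 0.161] [114 116 120]
310 74 [0.486 0.327 0.152] [142 147 150]
310 77 [0.488 0.327 0.143] [140 145 150]
310 80 [0.488 0.33  0.132] [140 145 150]
310 83 [0.489 0.331 0.121] [142 145 148]
311 44 [0.457 0.35  0.217] [111 107 109]
311 47 [0.485 0.311 0.242] [55 50 50]
311 50 [0.484 0.316 0.23 ] [47 50 60]
311 59 [0.494 0.307 0.214] [68 75 81]
311 62 [0.496 0.306 0.207] [50 59 73]
311 65 [0.482 0.331 0.177] [119 127 136]
311 68 [0.485 0.328 0.171] [140 144 147]
311 71 [0.486 0.329 0.161] [141 146 150]
311 74 [0.488 0.329 0.152] [139 144 149]
311 77 [0.49  0.329 0.143] [139 144 150]
311 80 [0.49  0.332 0.131] [139 145 150]
311 83 [0.492 0.332 0.123] [134 143 154]
```

View pics/t2.png

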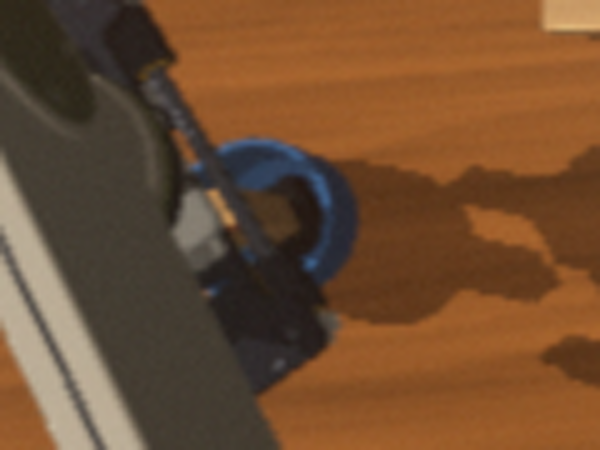

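The cameras put the fingertips at about z=0.113. The reported TCP implies 0.074, a disagreement of roughly 38 mm. I'll lower by an amount that is safe under either reading, then check again.

Emit:
play_rows(increments=[[[0.2,0,0.8,0],[0.2,0,1.6,0],[0.2,0,1.6,0]]])

```text
t: 3.0
tool_pos: [0.4384, 0.3124, 0.0716]
orientation: [-3.036, -0.797, -0.002]
force: [0.2, -0.4, -0.6]
opening: 0.0928
```

```bash
bash go.sh .436 .3108 .069 29.3
python3 - <<'E'
from h import *
a,d=read_camera("scene");c=cv2.resize(a[30:150,220:380],None,fx=4,fy=4,interpolation=cv2.INTER_CUBIC)
np.set_printoptions(precision=3,suppress=True)
for u in (273,310):
  for v in range(50,96,2): 
    p=pt("scene",[(u,v)],d[v,u])[0]; print(u,v,p,a[v,u]) if p[2]>.03 else 0
cv2.imwrite("pics/s3.png",c)
E
```

```text
t3.00 pos [0.4384 0.3124 0.0716] yaw29.4 tilt0.17 F [ 0.15 -0.36 -0.61] op0.0928  -> inc [-0.29, 0.02, 0.26] 0.002
273 50 [0.403 0.265 0.214] [ 51 109 135]
273 52 [0.401 0.267 0.206] [53 73 89]
273 54 [0.408 0.26  0.207] [52 50 57]
273 56 [0.411 0.257 0.204] [47 46 56]
273 58 [0.413 0.255 0.2  ] [47 46 54]
273 60 [0.412 0.257 0.192] [43 43 53]
273 62 [0.394 0.279 0.165] [131 136 142]
273 64 [0.393 0.28  0.157] [139 145 150]
273 66 [0.395 0.278 0.153] [139 144 150]
273 68 [0.396 0.278 0.147] [139 144 150]
273 70 [0.394 0.28  0.138] [139 144 150]
273 72 [0.394 0.281 0.131] [139 145 150]
273 74 [0.397 0.279 0.127] [139 145 151]
273 76 [0.397 0.279 0.12 ] [139 145 151]
273 78 [0.399 0.278 0.115] [140 146 152]
273 80 [0.398 0.279 0.107] [142 145 149]
310 50 [0.458 0.35  0.2  ] [96 90 89]
310 52 [0.484 0.312 0.227] [66 59 61]
310 54 [0.486 0.312 0.222] [44 40 44]
310 62 [0.49  0.311 0.201] [ 89 104 133]
310 64 [0.493 0.309 0.198] [85 83 84]
310 76 [0.484 0.332 0.142] [109 115 125]
310 78 [0.486 0.331 0.136] [126 128 131]
310 80 [0.487 0.331 0.131] [140 144 148]
310 82 [0.489 0.33  0.125] [142 146 152]
310 84 [0.49  0.331 0.118] [141 146 151]
310 86 [0.491 0.331 0.112] [140 145 150]
310 88 [0.493 0.33  0.107] [135 144 156]
```

View pics/s3.png

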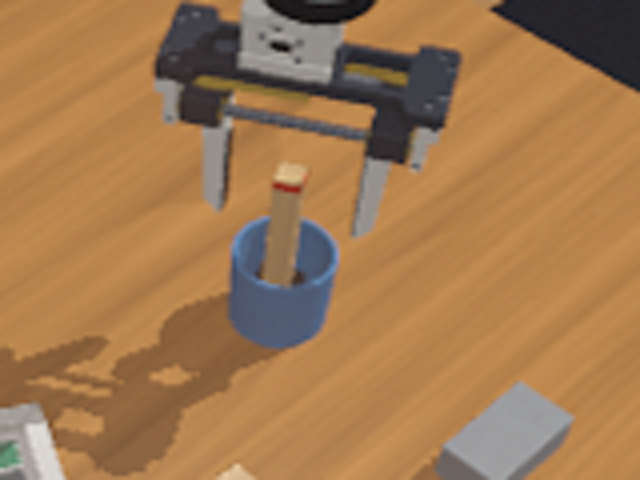

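Emit:
play_rows(increments=[[[-0.2,0,0.4,0],[-0.2,0,0.7,0],[-0.2,0,0.7,0]]])

```text
t: 3.35
tool_pos: [0.4363, 0.3112, 0.0643]
orientation: [-3.036, -0.797, -0.0]
force: [-0.2, 0.0, -0.4]
opening: 0.0929
```

```bash
bash go.sh .436 .3108 .060 29.3
```

```text
t3.35 pos [0.4363 0.3112 0.0643] yaw29.4 tilt0.15 F [-0.21  0.02 -0.39] op0.0929  -> inc [-0.04, 0.02, 0.43] 0.002
```

Emit:
play_rows(increments=[[[0,0,0.2,0],[0,0,0.4,0],[0,0,0.4,0]]])

```text
t: 3.65
tool_pos: [0.436, 0.3111, 0.0599]
orientation: [-3.036, -0.797, 0.001]
force: [0.3, 0.8, -0.1]
opening: 0.093
```

Emit:
play_rows(increments=[[[0,0,0.2,0],[0,0,0.4,0],[0,0,0.4,0]]])

```text
t: 3.95
tool_pos: [0.4358, 0.311, 0.0555]
orientation: [-3.036, -0.797, 0.002]
force: [-0.2, -0.6, -0.3]
opening: 0.093
```

Emit:
play_rows(increments=[[[0,0,0.3,0],[0,0,0.7,0],[0,0,0.7,0]]])

```text
t: 4.25
tool_pos: [0.4353, 0.3107, 0.0477]
orientation: [-3.037, -0.798, 0.003]
force: [-0.3, -0.7, -0.3]
opening: 0.0927
```

```bash
bash go.sh .436 .3108 .047 29.3
python3 - <<'E'
from h import *
a,d=read_camera("scene");c=cv2.resize(a[30:150,220:380],None,fx=4,fy=4,interpolation=cv2.INTER_CUBIC)
np.set_printoptions(precision=3,suppress=True)
for u in (273,310):
  for v in range(76,100,2): 
    p=pt("scene",[(u,v)],d[v,u])[0]; print(u,v,p,a[v,u]) if p[2]>.03 else 0
cv2.imwrite("pics/s4.png",c)
E
```

```text
t4.25 pos [0.4353 0.3107 0.0477] yaw29.4 tilt0.17 F [-0.33 -0.65 -0.32] op0.0927  -> inc [0.07, 0.02, 0.07] 0.002
273 76 [0.397 0.279 0.12 ] [133 138 144]
273 78 [0.396 0.28  0.112] [132 137 143]
273 80 [0.397 0.28  0.105] [129 134 139]
273 82 [0.398 0.279 0.1  ] [122 127 133]
273 84 [0.4   0.278 0.094] [123 128 133]
273 86 [0.398 0.282 0.083] [123 127 132]
273 88 [0.399 0.28  0.078] [111 119 135]
310 76 [0.5   0.308 0.165] [56 55 61]
310 78 [0.487 0.329 0.138] [143 148 153]
310 80 [0.488 0.33  0.132] [140 146 150]
310 82 [0.488 0.332 0.123] [140 145 151]
310 84 [0.488 0.333 0.116] [139 145 150]
310 86 [0.489 0.334 0.109] [138 144 149]
310 88 [0.491 0.332 0.104] [140 145 149]
310 90 [0.491 0.334 0.096] [137 144 152]
310 92 [0.492 0.335 0.089] [129 142 159]
```

View pics/s4.png

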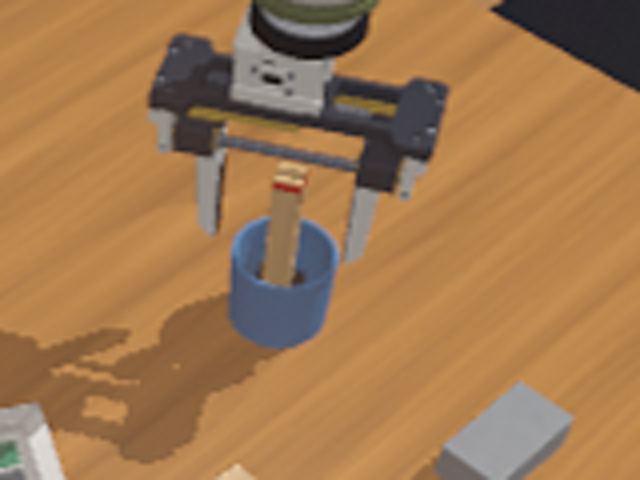

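Emit:
play_rows(increments=[[[0,0,0,0],[0,0,0,0],[0,0,0,0],[0,0,0,0],[0,0,0,0]]], jaw=0.5, squeeze=40)

```text
t: 4.8
tool_pos: [0.4355, 0.3108, 0.0481]
orientation: [-3.036, -0.798, 0.003]
force: [0.7, 0.2, 0.2]
opening: 0.0575
```

Emit:
play_rows(increments=[[[0,0,0,0],[0,0,0,0],[0,0,0,0]]], jaw=0.5)

```text
t: 5.1
tool_pos: [0.4355, 0.3108, 0.0481]
orientation: [-3.036, -0.798, 0.003]
force: [1.3, 1.0, -0.1]
opening: 0.0331
```

Emit:
play_rows(increments=[[[0,0,0,0],[0,0,0,0],[0,0,0,0],[0,0,0,0]]])

```text
t: 5.5
tool_pos: [0.4355, 0.3108, 0.0481]
orientation: [-3.036, -0.798, 0.003]
force: [0.9, -0.2, 0.2]
opening: 0.0201
```

```bash
bash go.sh .436 .3108 .047 29.3
python3 - <<'E'
from h import *
a,d=read_camera("scene");c=cv2.resize(a[30:150,220:380],None,fx=4,fy=4,interpolation=cv2.INTER_CUBIC)
cv2.imwrite("pics/s5.png",c)
E
```

```text
t5.50 pos [0.4355 0.3108 0.0481] yaw29.4 tilt0.16 F [ 0.93 -0.18  0.15] op0.0201  -> inc [0.04, 0.03, 0.11] 0.002
```

View pics/s5.png

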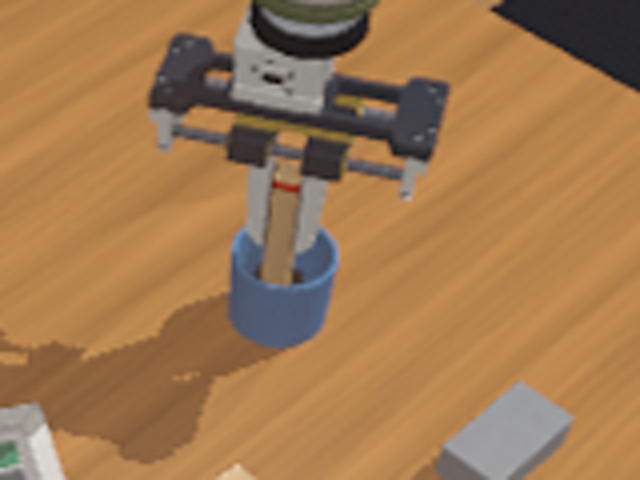

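Emit:
play_rows(increments=[[[0,0,-1,0],[0,0,-3,0],[0,0,-6,0],[0,0,-10,0],[0,0,-10,0]]], squeeze=55)

```text
t: 6.05
tool_pos: [0.4392, 0.3126, 0.1554]
orientation: [-3.034, -0.797, -0.013]
force: [0.0, -0.1, 0.2]
opening: 0.0198
```

```bash
bash go.sh .5 .2 .14 -4.45
python3 - <<'E'
from h import *
a,d=read_camera("scene");c=cv2.resize(a[20:140,220:380],None,fx=4,fy=4,interpolation=cv2.INTER_CUBIC)
cv2.imwrite("pics/s6.png",c)
E
```

```text
t6.05 pos [0.4392 0.3126 0.1554] yaw29.4 tilt0.55 F [ 0.05 -0.05  0.24] op0.0198  -> inc [-0.25, 12.8, 1.51] 0.591
```

View pics/s6.png

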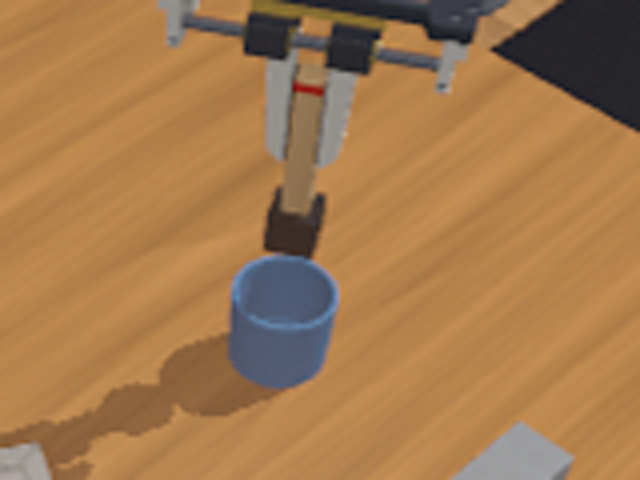

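Step 1 is done: the tool is out, held straight, and the cup at crop (285,320) is undisturbed. Next I go to the pre-push pose in front of the frame.

```bash
cat >> h.py <<'E'
C=np.array([.7035,-.0784]);XJ=np.array([-.0776,-.997]);YJ=np.array([.997,-.0776])
def J(a,b): return C+a*XJ+b*YJ
def gj(a,b,z):
    x,y=J(a,b);print("target",x.round(4),y.round(4));go(x,y,z,-4.45)
    p=read_state()["tool_pos"][:2]-C;print("jig coords now",(p@XJ).round(4),(p@YJ).round(4))
E
python3 -c "
from h import *
gj(-.14,-.19,.14)"
```

```text
target 0.5249 0.0759
t6.10 pos [0.438  0.312  0.1524] yaw29.4 tilt0.37 F [-0.75 -0.69 -1.87] op0.0200  -> inc [-4.03, 24.83, 1.15] 0.591
jig coords now -0.3686 -0.295
```

Emit:
play_rows(increments=[[[-0.7,4,0.2,0.12],[-1.4,8.5,0.4,0.25],[-2.2,13.5,0.6,0.4],[-3,18.5,0.8,0.5],[-3.6,22.3,1,0.591]]])

```text
t: 6.6
tool_pos: [0.5158, 0.0976, 0.1403]
orientation: [-3.134, 0.129, -0.003]
force: [1.0, -0.1, -0.5]
opening: 0.0197
```

```bash
python3 -c "
from h import *
gj(-.14,-.19,.059)"
```

```text
target 0.5249 0.0759
t6.60 pos [0.5158 0.0976 0.1403] yaw-4.7 tilt0.29 F [ 0.98 -0.08 -0.5 ] op0.0197  -> inc [1.07, 2.12, 8.12] -0.004
jig coords now -0.1609 -0.2007
```

Emit:
play_rows(increments=[[[1.1,2.1,0,0],[1.1,2.1,2.5,0],[1.1,2.1,5,0],[1.1,2.1,6,0],[1.1,2.1,6,0]]])

```text
t: 7.1
tool_pos: [0.5228, 0.076, 0.0775]
orientation: [-3.135, 0.129, 0.005]
force: [-1.0, -0.4, -1.5]
opening: 0.0196
```

```bash
python3 -c "
from h import *
gj(-.14,-.19,.059)
a,d=read_camera('scene');c=cv2.resize(a[90:270,180:380],None,fx=4,fy=3.3,interpolation=cv2.INTER_CUBIC)
cv2.imwrite('pics/s7.png',c)"
```

```text
target 0.5249 0.0759
t7.10 pos [0.5228 0.076  0.0775] yaw-4.7 tilt0.31 F [-1.01 -0.42 -1.52] op0.0196  -> inc [0.22, -0.01, 1.85] -0.004
jig coords now -0.1399 -0.1921
```

View pics/s7.png

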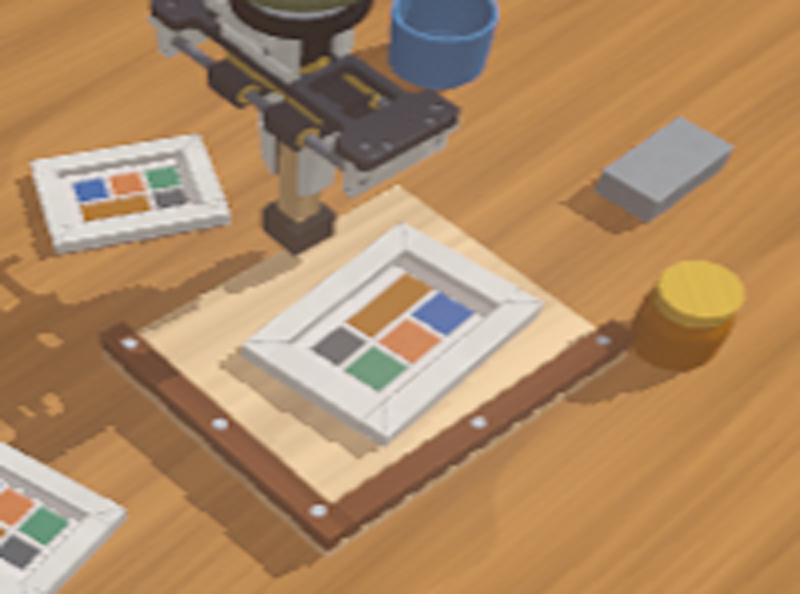

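Emit:
play_rows(increments=[[[0.2,0,0.8,0],[0.2,0,1.5,0],[0.2,0,1.85,0],[0.2,0,1.85,0]]])

```text
t: 7.55
tool_pos: [0.5256, 0.0761, 0.0602]
orientation: [-3.135, 0.128, 0.002]
force: [0.0, -0.3, -1.3]
opening: 0.0198
```

```bash
python3 -c "
from h import *
gj(-.14,-.15,.0595)
a,d=read_camera('scene');c=cv2.resize(a[110:190,210:330],None,fx=6,fy=6,interpolation=cv2.INTER_CUBIC)
cv2.imwrite('pics/s8.png',c)"
```

```text
target 0.5648 0.0728
t7.55 pos [0.5256 0.0761 0.0602] yaw-4.7 tilt0.27 F [ 0.02 -0.28 -1.27] op0.0198  -> inc [3.93, 0.01, 0.06] -0.004
jig coords now -0.1403 -0.1893
```

View pics/s8.png

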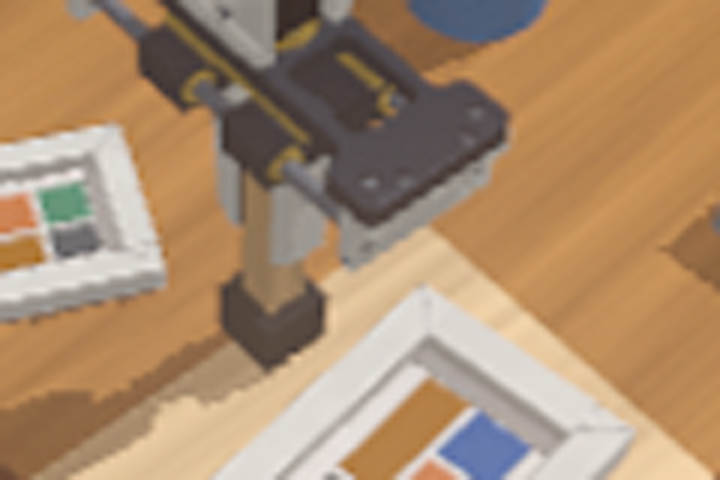

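Emit:
play_rows(increments=[[[0.6,0,0,0],[1.2,0,0,0],[1.8,0,0,0],[2.2,0,0,0],[2.6,0,0,0]]])

```text
t: 8.1
tool_pos: [0.5519, 0.074, 0.0604]
orientation: [-3.134, 0.128, 0.003]
force: [-1.8, 0.2, -0.9]
opening: 0.0197
```

Emit:
play_rows(increments=[[[0.3,0,0,0],[0.6,0,0,0],[0.9,0,0,0],[1.2,0,0,0]]])

```text
t: 8.5
tool_pos: [0.564, 0.073, 0.0603]
orientation: [-3.135, 0.128, 0.003]
force: [-1.8, 1.1, -2.3]
opening: 0.0197
```

```bash
cat > look.py <<'E'
from h import *
def look(n):
    a,d=read_camera('top');cv2.imwrite(f'pics/{n}t.png',cv2.resize(a[125:245,160:310],None,fx=5,fy=5,interpolation=cv2.INTER_CUBIC))
    a,d=read_camera('scene');cv2.imwrite(f'pics/{n}s.png',cv2.resize(a[120:260,190:360],None,fx=4,fy=4,interpolation=cv2.INTER_CUBIC))
look(sys.argv[1])
E
python3 -c "
from h import *
gj(-.14,-.138,.0595)"; python3 look.py p1
```

```text
target 0.5768 0.0719
t8.50 pos [0.564  0.073  0.0603] yaw-4.7 tilt0.28 F [-1.82  1.07 -2.33] op0.0197  -> inc [1.28, 0.01, 0.07] -0.004
jig coords now -0.1401 -0.1508
```

View pics/p1s.png

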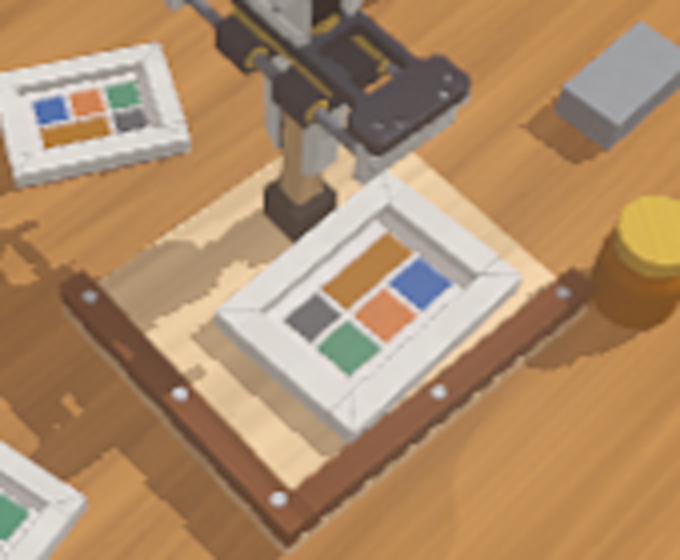

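View pics/p1t.png

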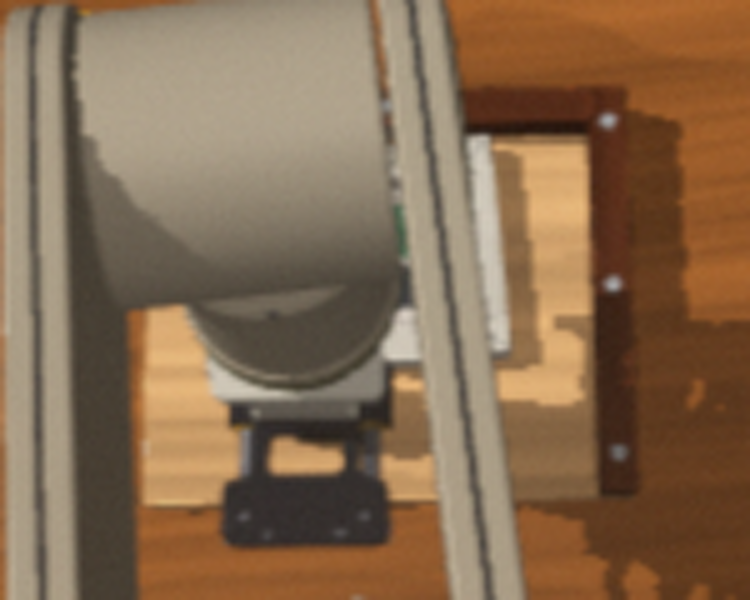

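The frame has advanced and is nearly parallel to the +y fence, with contact at about 2 N. I continue gently.

Emit:
play_rows(increments=[[[0.2,0,0,0],[0.4,0,0,0],[0.6,0,0,0],[0.8,0,0,0],[0.9,0,0,0]]])

```text
t: 9.1
tool_pos: [0.5733, 0.0724, 0.0603]
orientation: [-3.134, 0.128, 0.003]
force: [-1.8, 1.4, -0.5]
opening: 0.0193
```

Emit:
play_rows(increments=[[[0.15,0,0,0],[0.3,0,0,0],[0.3,0,0,0]]])

```text
t: 9.4
tool_pos: [0.5765, 0.072, 0.0603]
orientation: [-3.134, 0.128, 0.003]
force: [-1.5, 0.6, -2.0]
opening: 0.0202
```

```bash
python3 -c "
from h import *
gj(-.14,-.138,.0595)"; python3 look.py p2
```

```text
target 0.5768 0.0719
t9.40 pos [0.5765 0.072  0.0603] yaw-4.7 tilt0.28 F [-1.48  0.59 -2.05] op0.0202  -> inc [0.03, 0.01, 0.08] -0.004
jig coords now -0.1401 -0.1383
```

View pics/p2s.png

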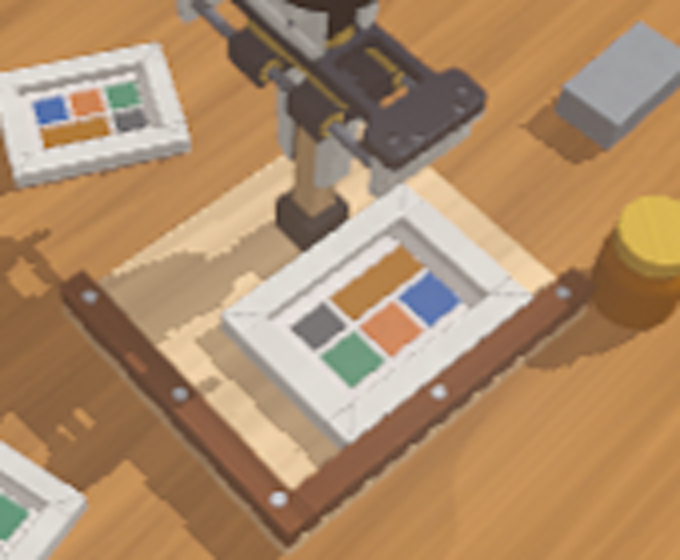

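Emit:
play_rows(increments=[[[0.1,0,0,0],[0.2,0,0,0],[0.2,0,0,0]]])

```text
t: 9.8
tool_pos: [0.5773, 0.0719, 0.0601]
orientation: [-3.135, 0.128, 0.006]
force: [-6.9, 1.4, 1.8]
opening: 0.0195
```

Emit:
play_rows(increments=[[[0.1,0,0,0],[0.2,0,0,0],[0.2,0,0,0]]])

```text
t: 10.1
tool_pos: [0.5775, 0.0718, 0.0596]
orientation: [-3.135, 0.127, 0.013]
force: [-8.7, 1.0, 2.8]
opening: 0.0192
```

Emit:
play_rows(increments=[[[-0.5,0,0,0],[-1.5,0,0,0],[-2.5,0,-1,0],[-2.5,0,-3.5,0],[-2.5,-3,-5,0]]])

```text
t: 10.6
tool_pos: [0.5558, 0.1012, 0.1117]
orientation: [-3.136, 0.132, 0.009]
force: [0.7, 0.4, -0.9]
opening: 0.0197
```

```bash
python3 -c "
from h import *
gj(-.245,-.065,.11)
a,d=read_camera('scene');np.set_printoptions(precision=4,suppress=True)
cv2.imwrite('pics/p3s.png',cv2.resize(a[120:260,190:360],None,fx=4,fy=4,interpolation=cv2.INTER_CUBIC))
h=cv2.cvtColor(a,cv2.COLOR_BGR2HSV)
m=(h[...,0]>18)&(h[...,0]<32)&(h[...,1]>150);v,u=np.nonzero(m);k=(u>330)&(u<380)&(v>160)&(v<210);P=pt('scene',np.c_[u,v][k],d[v[k],u[k]])
P=P[P[:,2]>.071];print('jar',len(P),P.mean(0),cv2.minEnclosingCircle(P[:,:2].astype(np.float32)))
"
```

```text
target 0.6577 0.1709
t10.60 pos [0.5558 0.1012 0.1117] yaw-4.8 tilt0.37 F [ 0.69  0.44 -0.89] op0.0197  -> inc [9.57, -7.81, 0.14] -0.007
jig coords now -0.1676 -0.1612
jar 303 [0.7571 0.197  0.0749] ((0.7566906809806824, 0.1981929987668991), 0.0270383358001709)
```

View pics/p3s.png

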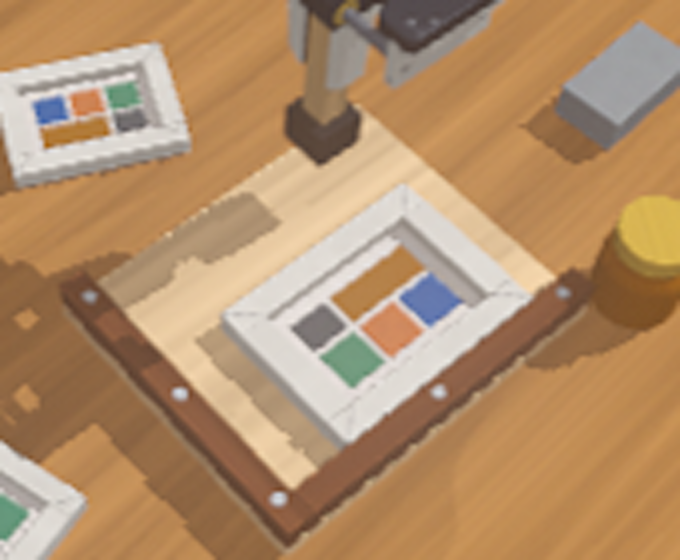

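```bash
python3 -c "
from h import *
f=np.array([(348,443),(222,318),(403,185),(530,297)])/4-.375+[190,120]
w=onz('scene',f,.032)[:,:2]-C;print(np.c_[w@XJ,w@YJ].round(4))"
```

```text
[[-0.0498  0.0007]
 [-0.0477 -0.114 ]
 [-0.2058 -0.116 ]
 [-0.2071 -0.0006]]
```

Emit:
play_rows(increments=[[[2,-2.5,0,0],[5,-5.5,0,0],[8,-8,0,0],[9.6,-8.2,0,0.005],[9.6,-8.2,0.5,0.005]]])

```text
t: 11.15
tool_pos: [0.6619, 0.1817, 0.1107]
orientation: [-3.131, 0.136, -0.002]
force: [-0.7, -0.3, -0.3]
opening: 0.0197
```

```bash
python3 -c "
from h import *
gj(-.248,-.065,.0600)"
```

```text
target 0.6579 0.1739
t11.15 pos [0.6619 0.1817 0.1107] yaw-5.0 tilt0.45 F [-0.7  -0.33 -0.31] op0.0197  -> inc [-0.33, 0.85, 5.07] -0.009
jig coords now -0.2561 -0.0617
```

Emit:
play_rows(increments=[[[-0.3,0.7,1.5,0],[-0.3,0.7,3,-0.01],[-0.3,0.7,4.2,-0.01],[-0.3,0.7,4.9,-0.01],[-0.3,0.7,4.9,-0.01]]])

```text
t: 11.65
tool_pos: [0.6568, 0.175, 0.0596]
orientation: [-3.132, 0.121, 0.003]
force: [-0.5, 0.9, -1.1]
opening: 0.0199
```

```bash
python3 -c "
from h import *
gj(-.215,-.065,.0600)"; python3 look.py p4
```

```text
target 0.6554 0.141
t11.65 pos [0.6568 0.175  0.0596] yaw-4.4 tilt0.41 F [-0.46  0.86 -1.15] op0.0199  -> inc [0.12, 3.4, -0.07] 0.001
jig coords now -0.249 -0.0663
```

View pics/p4s.png

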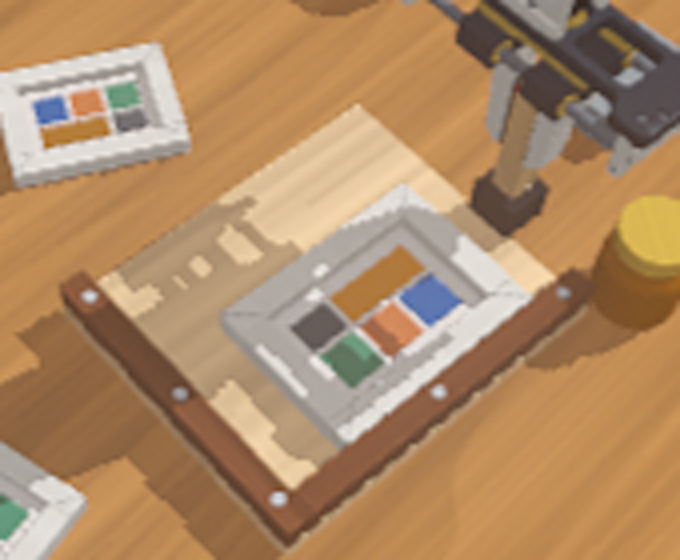

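Emit:
play_rows(increments=[[[0,0.6,0,0],[0,1.2,0,0],[0,1.8,0,0],[0,2.3,0,0],[0,2.8,0,0]]])

```text
t: 12.25
tool_pos: [0.6564, 0.1471, 0.0619]
orientation: [-3.131, 0.121, -0.003]
force: [-0.2, 2.6, 0.1]
opening: 0.0199
```

Emit:
play_rows(increments=[[[0,0.4,0,0],[0,0.8,0,0],[0,1.2,0,0],[0,1.5,0,0]]])

```text
t: 12.65
tool_pos: [0.6553, 0.132, 0.0619]
orientation: [-3.131, 0.12, -0.003]
force: [-0.8, 1.8, -0.2]
opening: 0.0194
```

```bash
python3 -c "
from h import *
gj(-.178,-.065,.0600)"; python3 look.py p5
```

```text
target 0.6525 0.1041
t12.65 pos [0.6553 0.132  0.0619] yaw-4.4 tilt0.51 F [-0.83  1.83 -0.22] op0.0194  -> inc [-0.06, 2.81, 0.17] 0.001
jig coords now -0.2061 -0.0644
```

View pics/p5s.png

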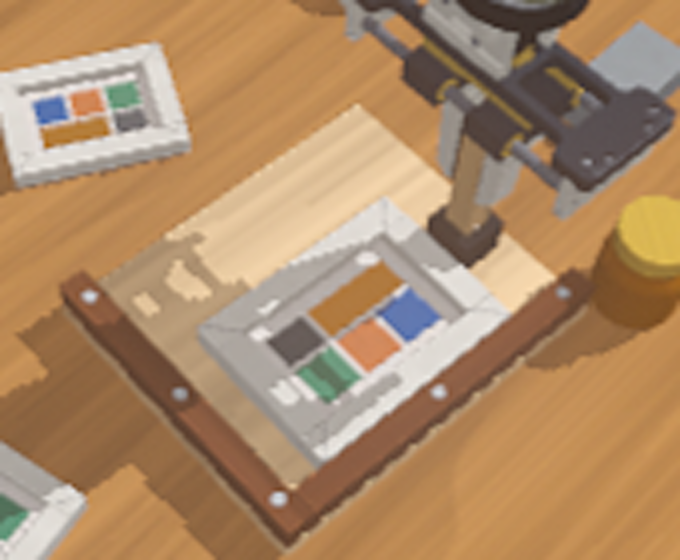

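The frame is sliding along the +y fence with 2 N, so I continue.

Emit:
play_rows(increments=[[[0,0.4,0.1,0],[0,0.8,0.1,0],[0,1.2,0.1,0],[0,1.6,0.1,0],[0,2.0,0.1,0]]])

```text
t: 13.25
tool_pos: [0.6537, 0.1114, 0.0607]
orientation: [-3.131, 0.121, -0.003]
force: [1.0, 2.5, 0.0]
opening: 0.02
```

Emit:
play_rows(increments=[[[0,0.2,0,0],[0,0.4,0,0],[0,0.6,0,0],[0,0.7,0,0]]])

```text
t: 13.65
tool_pos: [0.6532, 0.1045, 0.0607]
orientation: [-3.131, 0.121, -0.003]
force: [-0.3, 4.7, -0.5]
opening: 0.0198
```

Emit:
play_rows(increments=[[[0,0.1,0,0],[0,0.2,0,0],[0,0.2,0,0]]])

```text
t: 13.95
tool_pos: [0.6528, 0.1042, 0.0607]
orientation: [-3.128, 0.12, -0.003]
force: [-1.3, 7.4, 0.2]
opening: 0.0194
```

```bash
python3 -c "
from h import *
gj(-.178,-.065,.0600)"; python3 look.py p6
```

```text
target 0.6525 0.1041
t13.95 pos [0.6528 0.1042 0.0607] yaw-4.4 tilt0.63 F [-1.28  7.4   0.19] op0.0194  -> inc [-0.03, 0.01, 0.07] 0.001
jig coords now -0.1781 -0.0647
```

View pics/p6s.png

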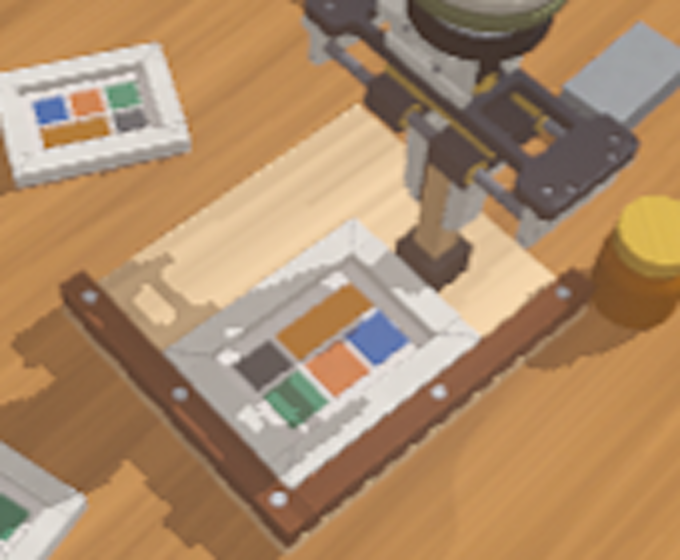

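Emit:
play_rows(increments=[[[0,0.1,0,0],[0,0.15,0,0],[0,0.15,0,0]]])

```text
t: 14.35
tool_pos: [0.6525, 0.1041, 0.0607]
orientation: [-3.127, 0.119, -0.002]
force: [-1.0, 7.5, 0.0]
opening: 0.0196
```

Emit:
play_rows(increments=[[[0,-0.5,0,0],[0,-1.5,0,0],[0,-2.5,-1,0],[0,-2.5,-3.5,0],[0,-2.5,-5,0]]])

```text
t: 14.85
tool_pos: [0.6551, 0.1292, 0.1135]
orientation: [-3.127, 0.118, -0.006]
force: [1.3, 0.6, -0.5]
opening: 0.0195
```

```bash
python3 -c "
from h import *
gj(-.095,-.165,.11)"; python3 look.py p7
```

```text
target 0.5464 0.0291
t14.85 pos [0.6551 0.1292 0.1135] yaw-4.3 tilt0.75 F [ 1.34  0.62 -0.5 ] op0.0195  -> inc [-10.09, 10.81, 0.18] 0.002
jig coords now -0.2033 -0.0643
```

View pics/p7s.png

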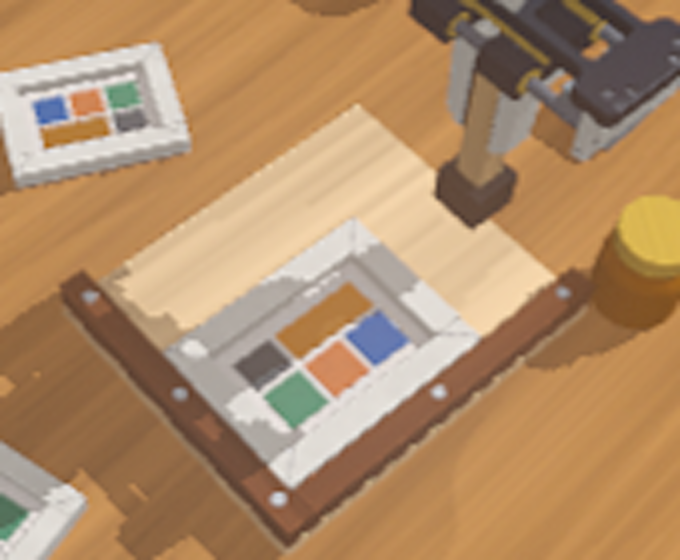

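```bash
python3 -c "
from h import *
f=np.array([(286,489),(170,347),(355,219),(481,336)])/4-.375+[190,120]
w=onz('scene',f,.032)[:,:2]-C;print(np.c_[w@XJ,w@YJ].round(4))
gj(-.09,-.165,.11)"
```

```text
[[-0.0021 -0.0007]
 [-0.0098 -0.1186]
 [-0.1626 -0.1162]
 [-0.1629 -0.0004]]
target 0.546 0.0241
t14.95 pos [0.6569 0.1289 0.1153] yaw-4.4 tilt0.88 F [ 0.7  -0.46 -0.27] op0.0196  -> inc [-10.26, 11.3, 0.31] 0.002
jig coords now -0.2031 -0.0626
```

Emit:
play_rows(increments=[[[-2.5,1.5,0,0],[-6,5,0,0],[-9,9,0,0],[-10.3,11.2,0,0],[-10.3,11.2,0.5,0]]])

```text
t: 15.45
tool_pos: [0.5442, 0.0226, 0.1079]
orientation: [-3.127, 0.123, -0.012]
force: [1.3, -0.4, -0.5]
opening: 0.0197
```

```bash
python3 -c "
from h import *
gj(-.09,-.165,.06)"
```

```text
target 0.546 0.0241
t15.45 pos [0.5442 0.0226 0.1079] yaw-4.5 tilt0.83 F [ 1.28 -0.39 -0.5 ] op0.0197  -> inc [0.13, -0.11, 4.8] -0.001
jig coords now -0.0883 -0.1666
```

Emit:
play_rows(increments=[[[0,0,1.5,0],[0,0,3,0],[0,0,4.3,0],[0,0,4.7,0],[0,0,4.7,0]]])

```text
t: 15.95
tool_pos: [0.5436, 0.0238, 0.0592]
orientation: [-3.127, 0.122, -0.008]
force: [-0.9, -0.0, -1.5]
opening: 0.0198
```

Emit:
play_rows(increments=[[[0.5,0,0,0],[1.0,0,0,0],[1.5,0,0,0],[2.0,0,0,0],[2.3,0,0,0]]])

```text
t: 16.45
tool_pos: [0.5674, 0.0219, 0.0596]
orientation: [-3.127, 0.122, -0.009]
force: [-0.6, -0.7, -1.7]
opening: 0.0196
```

```bash
python3 -c "
from h import *
gj(-.09,-.1375,.06)"; python3 look.py p8
```

```text
target 0.5734 0.022
t16.45 pos [0.5674 0.0219 0.0596] yaw-4.5 tilt0.77 F [-0.6  -0.67 -1.72] op0.0196  -> inc [0.59, -0.06, -0.03] -0.0
jig coords now -0.0894 -0.1434
```

View pics/p8s.png

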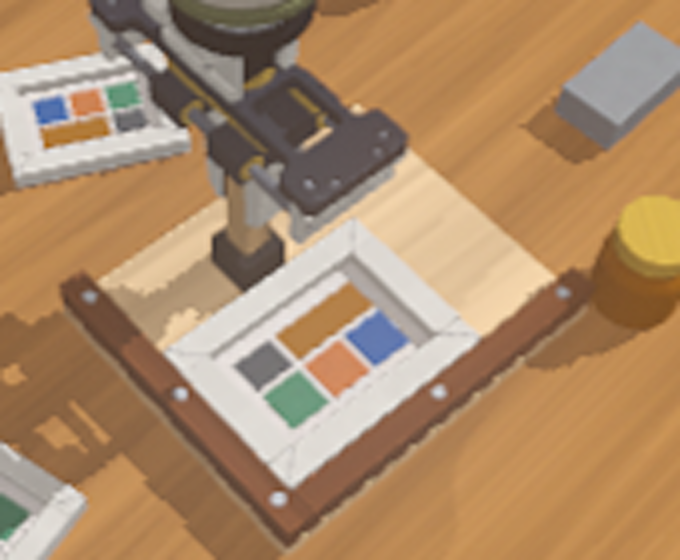

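View pics/p8t.png

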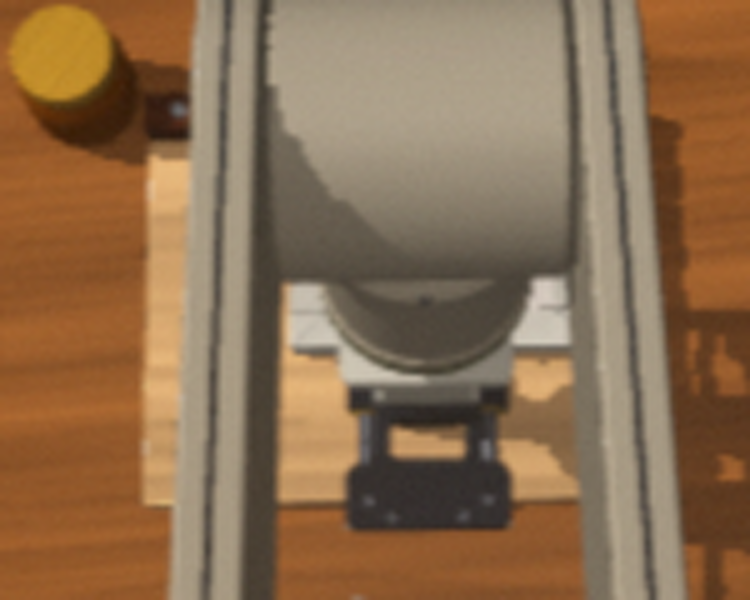

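Frame sits in the corner. Next I tap the +y direction (foot at crop s (245,260)) until firm contact.

Emit:
play_rows(increments=[[[0.2,0,0,0],[0.4,0,0,0],[0.6,0,0,0],[0.7,0,0,0]]])

```text
t: 16.95
tool_pos: [0.573, 0.0214, 0.0591]
orientation: [-3.127, 0.122, -0.004]
force: [-7.3, 1.4, 1.7]
opening: 0.0199
```

Emit:
play_rows(increments=[[[0.1,0,0,0],[0.2,0,0,0],[0.2,0,0,0]]])

```text
t: 17.25
tool_pos: [0.5732, 0.0213, 0.0584]
orientation: [-3.127, 0.122, 0.002]
force: [-9.3, 0.0, 2.0]
opening: 0.0199
```

Emit:
play_rows(increments=[[[-0.5,0,0,0],[-1.5,0,0,0],[-2.5,0,-1,0],[-2.5,0,-3.5,0],[-2.5,0,-5,0]]])

```text
t: 17.75
tool_pos: [0.5486, 0.0227, 0.1102]
orientation: [-3.127, 0.121, -0.002]
force: [0.9, -0.4, -1.6]
opening: 0.0199
```

```bash
python3 -c "
from h import *
gj(-.205,-.08,.108)"
```

```text
target 0.6396 0.1322
t17.75 pos [0.5486 0.0227 0.1102] yaw-4.4 tilt0.71 F [ 0.94 -0.37 -1.63] op0.0199  -> inc [8.22, -11.62, 0.37] 0.0
jig coords now -0.0888 -0.1622
```

Emit:
play_rows(increments=[[[1.5,-2.5,0,0],[4,-6,0,0],[7,-9.8,0,0],[8.2,-11.6,0,0],[8.2,-11.6,0.5,0]]])

```text
t: 18.25
tool_pos: [0.6416, 0.1348, 0.1077]
orientation: [-3.126, 0.117, -0.007]
force: [1.1, -0.1, -1.1]
opening: 0.0197
```

```bash
python3 -c "
from h import *
gj(-.205,-.08,.06)
np.set_printoptions(precision=1)
a,d=read_camera('top');cv2.imwrite('pics/p9t.png',cv2.resize(a[130:240,180:300],None,fx=5,fy=5,interpolation=cv2.INTER_CUBIC))
a,d=read_camera('scene');cv2.imwrite('pics/p9s.png',cv2.resize(a[180:260,200:320],None,fx=6,fy=6,interpolation=cv2.INTER_CUBIC))"
```

```text
target 0.6396 0.1322
t18.25 pos [0.6416 0.1348 0.1077] yaw-4.3 tilt0.81 F [ 1.11 -0.15 -1.07] op0.0197  -> inc [-0.19, 0.34, 4.77] 0.003
jig coords now -0.2077 -0.0783
```

View pics/p9s.png

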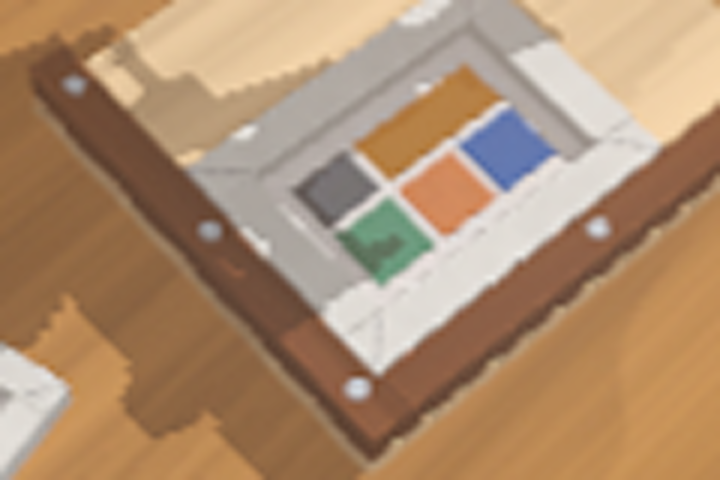

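View pics/p9t.png

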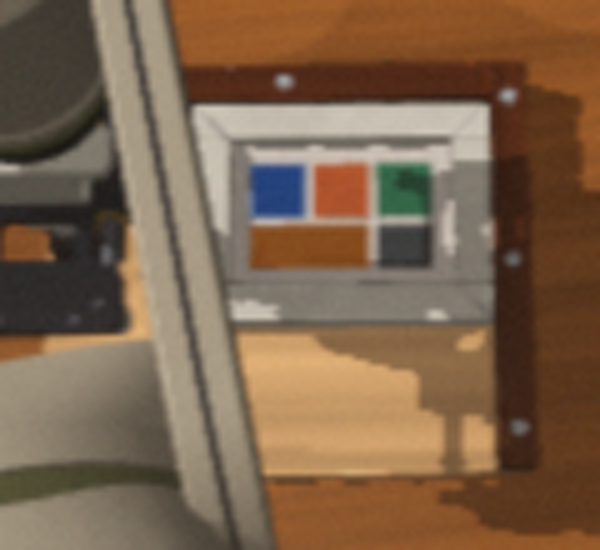

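Emit:
play_rows(increments=[[[-0.2,-0.1,1.5,0],[-0.2,-0.1,3,0],[-0.2,0,4.3,0],[-0.2,0,4.7,0],[-0.2,0,4.7,0]]])

```text
t: 18.85
tool_pos: [0.6356, 0.1322, 0.057]
orientation: [-3.128, 0.121, 0.004]
force: [1.2, 0.4, -0.5]
opening: 0.0197
```

Emit:
play_rows(increments=[[[0,0.5,0,0],[0,1.0,0,0],[0,1.5,0,0],[0,2.0,0,0],[0,2.3,0,0]]])

```text
t: 19.35
tool_pos: [0.6341, 0.1086, 0.0571]
orientation: [-3.128, 0.122, 0.003]
force: [-0.9, 0.5, -2.2]
opening: 0.0198
```

```bash
python3 -c "
from h import *
gj(-.178,-.08,.06)"
```

```text
target 0.6376 0.1053
t19.35 pos [0.6341 0.1086 0.0571] yaw-4.5 tilt0.66 F [-0.89  0.52 -2.18] op0.0198  -> inc [0.37, 0.3, -0.29] -0.0
jig coords now -0.1811 -0.0837
```

Emit:
play_rows(increments=[[[0,0.2,-0.1,0],[0,0.4,-0.1,0],[0,0.5,-0.1,0],[0,0.5,-0.1,0]]])

```text
t: 19.75
tool_pos: [0.6336, 0.1055, 0.0584]
orientation: [-3.125, 0.121, 0.003]
force: [-1.6, 5.9, -0.2]
opening: 0.0197
```

Emit:
play_rows(increments=[[[0,0.1,0,0],[0,0.2,0,0],[0,0.2,0,0]]])

```text
t: 20.05
tool_pos: [0.6331, 0.1052, 0.0584]
orientation: [-3.123, 0.119, 0.004]
force: [-1.7, 8.0, 0.4]
opening: 0.0199
```

Emit:
play_rows(increments=[[[0,-0.5,0,0],[0,-1.5,0,0],[0,-2.5,-1,0],[0,-2.5,-4.5,0],[0,-2.5,-8,0]]])

```text
t: 20.55
tool_pos: [0.6344, 0.1296, 0.1393]
orientation: [-3.123, 0.118, 0.008]
force: [0.6, 0.3, -0.2]
opening: 0.0195
```

```bash
bash go.sh .4034 -.3086 .15 -4.4
```

```text
t20.55 pos [0.6344 0.1296 0.1393] yaw-4.3 tilt0.95 F [ 0.63  0.33 -0.21] op0.0195  -> inc [-19.73, 45.41, -1.68] 0.001
```

Emit:
play_rows(increments=[[[-2,3,-1,0],[-5,7.5,-1,0],[-8,12,-1,0],[-10.5,16,-1,0],[-12,18.5,-1,0]]])

```text
t: 21.05
tool_pos: [0.4994, -0.0476, 0.148]
orientation: [-3.125, 0.119, 0.006]
force: [1.0, -0.8, -1.1]
opening: 0.0201
```

```bash
bash go.sh .4034 -.3086 .15 -4.4
```

```text
t21.05 pos [ 0.4994 -0.0476  0.148 ] yaw-4.3 tilt0.87 F [ 0.96 -0.77 -1.12] op0.0201  -> inc [-7.6, 26.75, -0.55] 0.001
```

Emit:
play_rows(increments=[[[-1.2,4.2,0,0],[-2.5,8.8,0,0],[-3.9,13.6,0,0],[-5.3,18.4,0,0],[-6.4,22.5,0,0]]])

```text
t: 21.55
tool_pos: [0.418, -0.2693, 0.1464]
orientation: [-3.126, 0.119, 0.004]
force: [1.2, -0.1, -0.7]
opening: 0.0198
```

```bash
bash go.sh .4034 -.3086 .08 -4.4;python3 -c "
from h import *
a,d=read_camera('top');cv2.imwrite('pics/q1t.png',cv2.resize(a[130:240,180:300],None,fx=5,fy=5,interpolation=cv2.INTER_CUBIC))"
```

```text
t21.55 pos [ 0.418  -0.2693  0.1464] yaw-4.4 tilt0.76 F [ 1.22 -0.08 -0.71] op0.0198  -> inc [-1.14, 4.12, 6.59] 0.001
```

View pics/q1t.png

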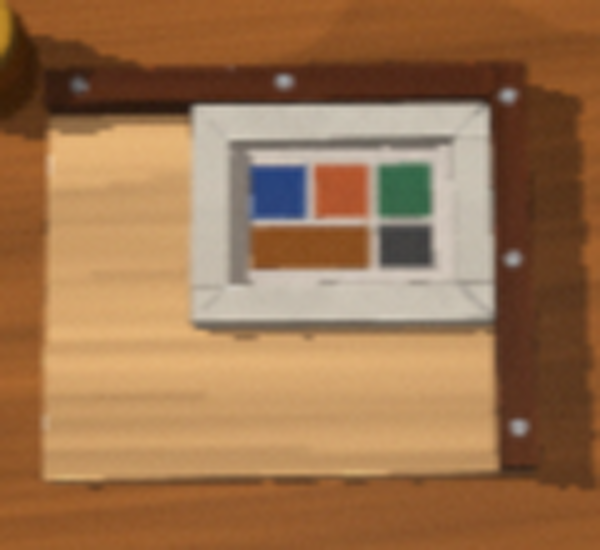

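```bash
python3 -c "
from h import *
np.set_printoptions(precision=2,suppress=True)
def P(a,b,z): x,y=J(a,b);return [x,y,z]
print('ideal frame top a,b,d,c px', (proj('top',[P(0,0,.032),P(0,-.12,.032),P(-.16,-.12,.032),P(-.16,0,.032)])-[180,130]+.375)*5)
f=np.array([(492,103),(494,318),(193,322),(192,103)])/5-.4+[180,130]
w=onz('top',f,.032)[:,:2]-C;print(np.c_[w@XJ,w@YJ].round(4))
o=np.array([(47,118),(498,472),(44,480)])/5-.4+[180,130]
w=onz('top',o,.012)[:,:2]-C;print('board L-fence, R-b, BL',np.c_[w@XJ,w@YJ].round(4))
o=np.array([(47,71),(524,62),(536,468)])/5-.4+[180,130]
w=onz('top',o,.036)[:,:2]-C;print('fence outer',np.c_[w@XJ,w@YJ].round(4))
"
```

```text
ideal frame top a,b,d,c px [[491.6  102.24]
 [497.48 319.73]
 [193.11 323.26]
 [194.82 105.43]]
[[ 0.   -0.  ]
 [-0.   -0.12]
 [-0.16 -0.12]
 [-0.16  0.  ]]
board L-fence, R-b, BL [[-0.24  0.  ]
 [-0.   -0.2 ]
 [-0.24 -0.2 ]]
fence outer [[-0.24  0.02]
 [ 0.02  0.02]
 [ 0.02 -0.2 ]]
```

```bash
python3 -c "
from h import *
a,d=read_camera('top')
cv2.imwrite('pics/q2.png',cv2.resize(a[145:215,260:300],None,fx=8,fy=8,interpolation=cv2.INTER_CUBIC))
g=a.astype(float);mn=g.min(2)
# subpixel crossings: frame right edge (rows) & top edge (cols), left edge, bottom
def cross(p,x0,lo):
    for i in range(len(p)-1):
        if (p[i]-lo)*(p[i+1]-lo)<=0 and p[i]!=p[i+1]: return x0+i+(lo-p[i])/(p[i+1]-p[i])
def fit(pts,z):
    w=onz('top',pts,z)[:,:2]-C; w=np.c_[w@XJ,w@YJ]*1000
    l=cv2.fitLine(w.astype(np.float32),cv2.DIST_HUBER,0,.01,.01).ravel();return l.round(4)
b=g[...,0]
R_=[(cross(b[v,272:284],272,105),v) for v in range(154,191)];R_=[p for p in R_ if p[0]]
T_=[(u,cross(b[148:156,u],148,110)) for u in range(222,275)];T_=[p for p in T_ if p[1]]
print(len(R_),fit(R_,.032));print(len(T_),fit(T_,.032))
# fence outer edges: red channel too similar; board bottom edge & left edge, board/fence inner line below the frame
r=g[...,1]
I_=[(cross(b[v,274:284],274,80),v) for v in range(199,222)];I_=[p for p in I_ if p[0]]
B_=[(u,cross(b[218:232,u],218,90)) for u in range(192,276)];B_=[p for p in B_ if p[1]]
print('inner +x fence foot z.012',len(I_),fit(I_,.012));print('board front',len(B_),fit(B_,.012))
print(b[175,272:284],b[170,272:284],b[205,272:284],b[218:232,230],b[146:158,250])
L_=[(cross(b[v,184:196],184,90),v) for v in range(156,222)];L_=[p for p in L_ if p[0]];print('board left',len(L_),fit(L_,.012))
"
```

```text
37 [ 2.70000e-03 -1.00000e+00 -1.55290e+00 -7.29057e+01]
53 [ 1.00000e+00 -5.80000e-03 -8.64231e+01 -9.37000e-02]
inner +x fence foot z.012 23 [ 7.400000e-03  1.000000e+00 -1.864500e+00 -1.640225e+02]
board front 84 [ 1.000000e+00  8.100000e-03 -1.253628e+02 -1.969228e+02]
[174. 176. 175. 175. 172. 157. 105.  40.  30.  29.  30.  29.] [174. 175. 176. 174. 175. 159. 104.  40.  26.  27.  28.  27.] [110. 111. 109. 110. 109. 109.  93.  55.  33.  31.  32.  32.] [108. 103.  95.  99.  99.  98.  98.  61.  41.  46.  46.  43.  46.  47.] [ 23.  24.  24.  25.  59. 163. 180. 179. 180. 178. 174. 134.]
board left 66 [ 4.900000e-03 -1.000000e+00 -2.398746e+02 -8.500760e+01]
```

View pics/q2.png

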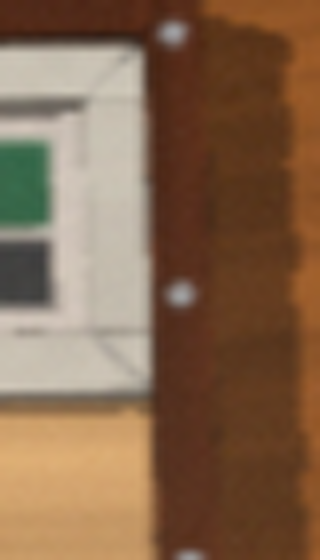

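```bash
python3 -c "
from h import *
a,d=read_camera('top');b=a[...,0].astype(int)
for u in (195,200,205,210,214,225,240,255,270): print(u,b[140:160,u], [round(float(x),1) for x in (onz('top',[(u,141),(u,150)],.036)[:,:2]-C)@YJ*1000])
def P(x,y,z): q=J(x,y);return [q[0],q[1],z]
for xj in (-.2,-.15,-.1,-.03): print(xj,proj('top',[P(xj,0,.012),P(xj,0,.036),P(xj,.02,.036),P(xj,0,.032)]).round(2).tolist())
"
```

```text
195 [ 26  26  26  22  21  50  90  91  55  27  22  16  22  49  66  71  77 113
 117 119] [26.9, 1.4]
200 [ 37  29  29  22  25  22  24  22  24  25  20  12  22  56  70  78 108 119
 121 121] [26.7, 1.2]
205 [ 41  40  29  23  23  24  25  24  22  23  18  13  24  61  76 110 116 117
 119 116] [26.6, 1.1]
210 [ 40  42  41  37  23  24  22  24  24  25  18  15  27  64  76 109 118 119
 121 119] [26.4, 0.9]
214 [ 39  39  40  30  26  23  26  25  25  24  16  11  25  62  75 110 119 120
 122 121] [26.3, 0.8]
225 [ 41  41  39  46  27  26  24  26  25  24  58 168 179 178 179 178 179 178
 156 154] [26.0, 0.5]
240 [ 36  35  34  26  23  26  25  28  24  28  62 164 177 177 176 174 175 163
 101 117] [25.5, 0.0]
255 [ 36  35  30  23  25  25  26  27  23  24  62 161 178 181 182 180 175 131
  89 118] [25.1, -0.4]
270 [ 31  34  28  26  24  22  24  24  27  26  83 166 178 181 180 181 175 130
 132 160] [24.6, -0.9]
-0.2 [[204.61, 153.17], [203.55, 150.4], [203.67, 143.33], [203.73, 150.87]]
-0.15 [[222.86, 152.97], [222.19, 150.2], [222.23, 143.13], [222.3, 150.67]]
-0.1 [[241.08, 152.77], [240.82, 150.0], [240.78, 142.93], [240.86, 150.47]]
-0.03 [[266.58, 152.5], [266.88, 149.72], [266.73, 142.66], [266.83, 150.19]]
```

The camera estimate leaves about 1–2 mm of uncertainty at the +y fence. The last +x push may also have dragged the frame slightly off it, so I make one more gentle +y tap to be sure.

```bash
python3 -c "
from h import *
gj(-.08,-.168,.11)"
```

```text
target 0.5422 0.0144
t21.70 pos [ 0.4181 -0.2692  0.146 ] yaw-4.6 tilt0.80 F [-0.4   0.47 -1.66] op0.0198  -> inc [10.12, -29.22, 3.96] -0.002
jig coords now 0.2124 -0.2698
```

Emit:
play_rows(increments=[[[1.3,-3.5,0,0],[2.9,-8.3,0,0],[4.5,-13.1,0,0],[6.1,-17.9,0,0],[7.5,-22,0,0]]])

```text
t: 22.2
tool_pos: [0.5113, -0.052, 0.1496]
orientation: [-3.125, 0.122, 0.003]
force: [1.4, -0.3, -0.9]
opening: 0.0196
```

```bash
python3 -c "
from h import *
gj(-.08,-.168,.06)"
```

```text
target 0.5422 0.0144
t22.20 pos [ 0.5113 -0.052   0.1496] yaw-4.5 tilt0.80 F [ 1.42 -0.27 -0.91] op0.0196  -> inc [2.58, -6.74, 9.05] -0.001
jig coords now -0.0114 -0.1936
```

Emit:
play_rows(increments=[[[1.5,-4,0,0],[2.4,-6.5,0,0],[2.4,-6.5,2,0],[2.4,-6.5,5,0],[2.4,-6.5,7,0]]])

```text
t: 22.7
tool_pos: [0.5397, 0.0145, 0.0794]
orientation: [-3.125, 0.118, 0.004]
force: [-0.3, -0.0, -2.2]
opening: 0.0198
```

```bash
python3 -c "
from h import *
gj(-.08,-.1435,.06)"
```

```text
target 0.5666 0.0125
t22.70 pos [0.5397 0.0145 0.0794] yaw-4.3 tilt0.82 F [-0.25 -0.01 -2.18] op0.0198  -> inc [2.7, 0.02, 1.93] 0.002
jig coords now -0.0799 -0.1705
```

Emit:
play_rows(increments=[[[0,0,1,0],[0.2,0,1.8,0],[0.7,0,1.8,0],[1.2,0,1.8,0],[1.7,0,1.8,0]]])

```text
t: 23.2
tool_pos: [0.5583, 0.0133, 0.0628]
orientation: [-3.125, 0.118, 0.001]
force: [0.6, 0.2, -1.1]
opening: 0.0199
```

Emit:
play_rows(increments=[[[0.4,0,0,0],[0.8,0,0,0],[1.0,0,0,0],[1.2,0,0,0],[1.2,0,0,0]]])

```text
t: 23.7
tool_pos: [0.5703, 0.0123, 0.0627]
orientation: [-3.125, 0.118, 0.001]
force: [0.6, -0.3, -0.4]
opening: 0.0199
```

```bash
python3 -c "
from h import *
gj(-.08,-.1375,.06)"
```

```text
target 0.5726 0.012
t23.70 pos [0.5703 0.0123 0.0627] yaw-4.3 tilt0.80 F [ 0.58 -0.33 -0.4 ] op0.0199  -> inc [0.23, 0.01, 0.27] 0.002
jig coords now -0.0801 -0.1398
```

Emit:
play_rows(increments=[[[0.1,0,0.2,0],[0.2,0,0.2,0],[0.3,0,0.2,0],[0.3,0,0.2,0]]])

```text
t: 24.1
tool_pos: [0.5727, 0.0122, 0.0603]
orientation: [-3.125, 0.118, 0.003]
force: [-2.1, -1.1, -3.4]
opening: 0.0199
```

Emit:
play_rows(increments=[[[0.1,0,0,0],[0.2,0,0,0],[0.2,0,0,0]]])

```text
t: 24.4
tool_pos: [0.5731, 0.012, 0.0598]
orientation: [-3.125, 0.118, 0.009]
force: [-8.1, -0.2, 2.7]
opening: 0.0198
```

Emit:
play_rows(increments=[[[0.1,0,0,0],[0.2,0,0,0],[0.2,0,0,0]]])

```text
t: 24.7
tool_pos: [0.5733, 0.012, 0.0592]
orientation: [-3.126, 0.118, 0.015]
force: [-9.0, -0.1, 2.9]
opening: 0.0197
```

Emit:
play_rows(increments=[[[-0.6,0,0,0],[-2,0,0,0],[-3,0,-2,0],[-3,0,-5.5,0],[-3,0,-8,0]]])

```text
t: 25.2
tool_pos: [0.5447, 0.0131, 0.1417]
orientation: [-3.126, 0.118, 0.011]
force: [1.4, -0.1, -0.6]
opening: 0.02
```

```bash
bash go.sh .4034 -.3086 .14 -4.4
```

```text
t25.20 pos [0.5447 0.0131 0.1417] yaw-4.3 tilt0.88 F [ 1.42 -0.1  -0.64] op0.0200  -> inc [-11.67, 33.14, -0.19] 0.002
```

Emit:
play_rows(increments=[[[-1.2,3.5,0,0],[-2.8,8,0,0],[-4.5,12.7,0,0],[-6.1,17.3,0,0],[-7.8,22,0,0]]])

```text
t: 25.7
tool_pos: [0.45, -0.2021, 0.14]
orientation: [-3.127, 0.117, 0.007]
force: [1.3, -0.4, -1.3]
opening: 0.0197
```

Emit:
play_rows(increments=[[[-1.2,3.2,0,0],[-2.3,6.5,0,0],[-2.9,8.2,0,0],[-2.9,8.2,0,0]]])

```text
t: 26.1
tool_pos: [0.4143, -0.2841, 0.1395]
orientation: [-3.128, 0.122, 0.005]
force: [-0.3, 0.6, -2.1]
opening: 0.0196
```

```bash
bash go.sh .4034 -.3086 .046 -4.4;python3 -c "
from h import *
a,d=read_camera('top');cv2.imwrite('pics/r1t.png',cv2.resize(a[130:240,180:300],None,fx=5,fy=5,interpolation=cv2.INTER_CUBIC))
a,d=read_camera('scene');cv2.imwrite('pics/r1s.png',cv2.resize(a[140:290,30:230],None,fx=4,fy=4,interpolation=cv2.INTER_CUBIC))"
```

```text
t26.10 pos [ 0.4143 -0.2841  0.1395] yaw-4.5 tilt0.65 F [-0.35  0.65 -2.06] op0.0196  -> inc [-0.86, 2.62, 9.33] -0.001
```

View pics/r1s.png

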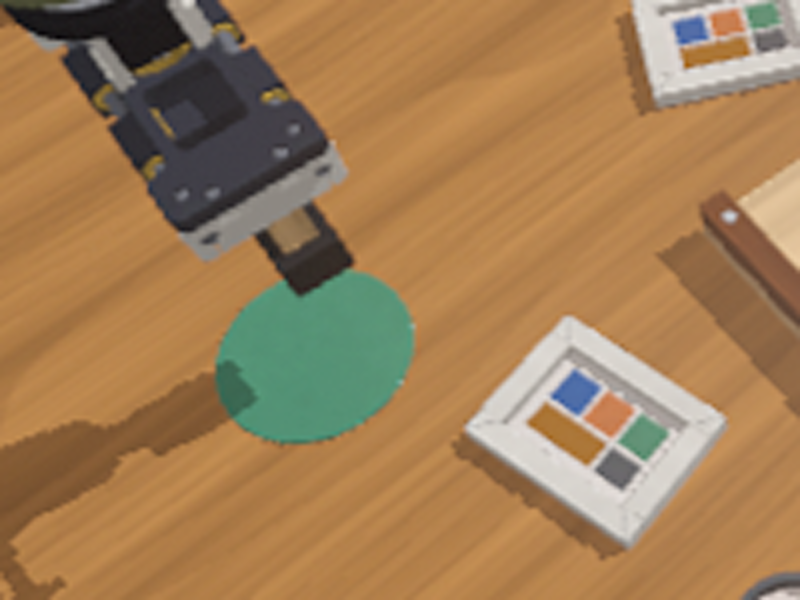

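Emit:
play_rows(increments=[[[-0.9,2.6,0,0],[-0.9,2.6,2.5,0],[-0.9,2.6,5.5,0],[-0.9,2.6,7,0],[-0.9,2.6,7.6,0]]])

```text
t: 26.7
tool_pos: [0.4035, -0.3042, 0.0611]
orientation: [-3.125, 0.117, 0.009]
force: [-0.2, 0.0, -1.3]
opening: 0.0199
```

```bash
bash go.sh .4034 -.3086 .046 -4.4;python3 -c "
from h import *
a,d=read_camera('scene');cv2.imwrite('pics/r2s.png',cv2.resize(a[160:260,50:180],None,fx=6,fy=6,interpolation=cv2.INTER_CUBIC))"
```

```text
t26.70 pos [ 0.4035 -0.3042  0.0611] yaw-4.3 tilt0.90 F [-0.21  0.01 -1.27] op0.0199  -> inc [0.03, 0.46, 1.51] 0.002
```

View pics/r2s.png

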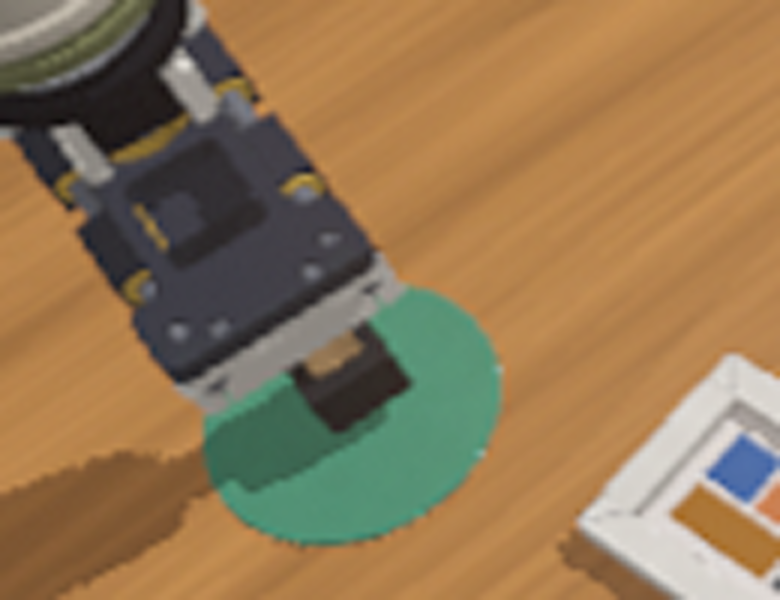

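The foot is over the mat centre, about 15 mm up. I lower it slowly.

Emit:
play_rows(increments=[[[0,0.2,0.3,0],[0,0.4,0.6,0],[0,0.4,0.9,0],[0,0.4,1.1,0],[0,0.4,1.2,0]]])

```text
t: 27.25
tool_pos: [0.4034, -0.3085, 0.0494]
orientation: [-3.125, 0.117, 0.008]
force: [-0.0, 0.3, -1.6]
opening: 0.0195
```

Emit:
play_rows(increments=[[[0,0,0.1,0],[0,0,0.2,0],[0,0,0.2,0]]])

```text
t: 27.55
tool_pos: [0.4033, -0.3084, 0.0473]
orientation: [-3.125, 0.117, 0.008]
force: [-0.6, -0.6, -1.3]
opening: 0.0199
```

Emit:
play_rows(increments=[[[0,0,0.1,0],[0,0,0.15,0],[0,0,0.15,0]]])

```text
t: 27.85
tool_pos: [0.4034, -0.3085, 0.0462]
orientation: [-3.125, 0.117, 0.008]
force: [-2.0, 1.8, 3.0]
opening: 0.0198
```

Emit:
play_rows(increments=[[[0,0,0.1,0],[0,0,0.15,0],[0,0,0.15,0]]])

```text
t: 28.15
tool_pos: [0.4035, -0.3086, 0.0461]
orientation: [-3.126, 0.117, 0.008]
force: [-5.9, 3.9, 13.7]
opening: 0.0197
```

Emit:
play_rows(increments=[[[0,0,-0.05,0],[0,0,-0.1,0],[0,0,-0.1,0]]])

```text
t: 28.45
tool_pos: [0.4034, -0.3086, 0.0469]
orientation: [-3.126, 0.117, 0.008]
force: [-0.1, -0.1, -2.3]
opening: 0.0199
```

Emit:
play_rows(increments=[[[0,0,0,0],[0,0,0,0],[0,0,0,0],[0,0,0,0],[0,0,0,0]]], jaw=6)

```text
t: 28.95
tool_pos: [0.4035, -0.3086, 0.0469]
orientation: [-3.126, 0.117, 0.008]
force: [0.1, 0.1, -0.3]
opening: 0.0551
```

```bash
bash go.sh .4034 -.3086 .046 -4.4;python3 -c "
from h import *
a,d=read_camera('scene');cv2.imwrite('pics/r3s.png',cv2.resize(a[160:260,50:180],None,fx=6,fy=6,interpolation=cv2.INTER_CUBIC))"
```

```text
t28.95 pos [ 0.4035 -0.3086  0.0469] yaw-4.3 tilt0.84 F [ 0.07  0.09 -0.26] op0.0551  -> inc [-0.01, 0.01, 0.09] 0.002
```

View pics/r3s.png

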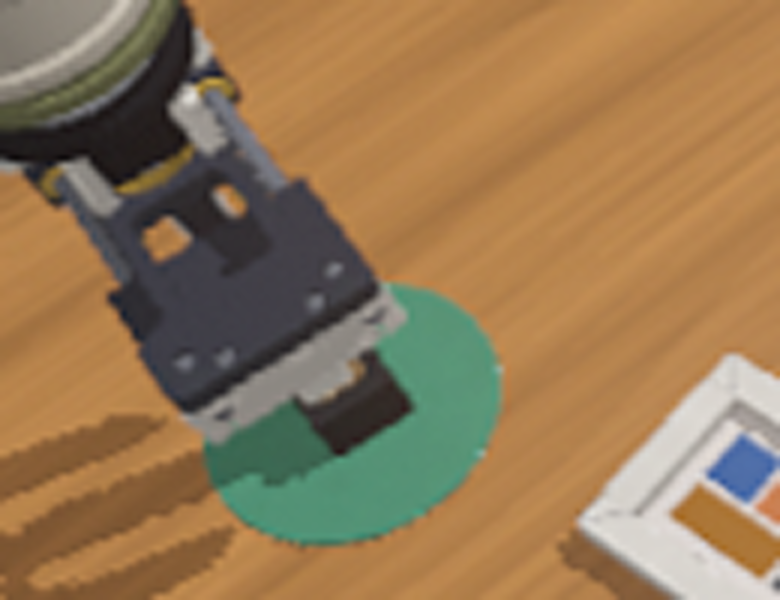

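Released cleanly. Straight up, then aside.

Emit:
play_rows(increments=[[[0,0,-1,0],[0,0,-3.5,0],[0,0,-7,0],[0,0,-11,0],[0,0,-14,0]]], jaw=8)

```text
t: 29.5
tool_pos: [0.4046, -0.311, 0.1904]
orientation: [-3.127, 0.117, 0.005]
force: [0.3, -0.5, 0.2]
opening: 0.0805
```

Emit:
play_rows(increments=[[[0,2,-1,0],[-1,6,-2,0],[-2,10,-2,0],[-3,14,-2,0],[-3,15,-2,0]]])

```text
t: 30.0
tool_pos: [0.3615, -0.4619, 0.2094]
orientation: [-3.129, 0.122, 0.005]
force: [-0.2, 0.8, 1.0]
opening: 0.0803
```

```bash
bash go.sh .3 -.5 .2 -4.4;python3 -c "
from h import *
a,d=read_camera('top');cv2.imwrite('pics/z1t.png',a);cv2.imwrite('pics/z1c.png',cv2.resize(a[130:240,180:300],None,fx=5,fy=5,interpolation=cv2.INTER_CUBIC))
a,d=read_camera('scene');cv2.imwrite('pics/z1s.png',a)"
```

```text
t30.00 pos [ 0.3615 -0.4619  0.2094] yaw-4.5 tilt0.63 F [-0.21  0.77  0.97] op0.0803  -> inc [-5.83, 4.28, 0.92] -0.001
```

View pics/z1t.png

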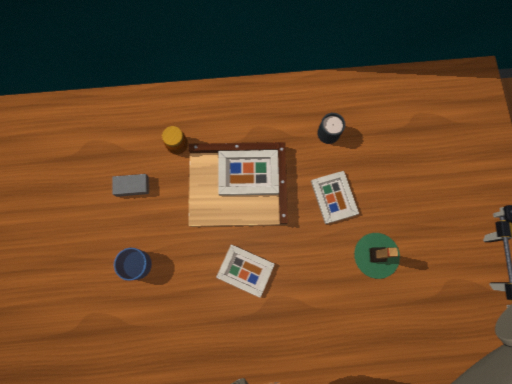

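View pics/z1s.png

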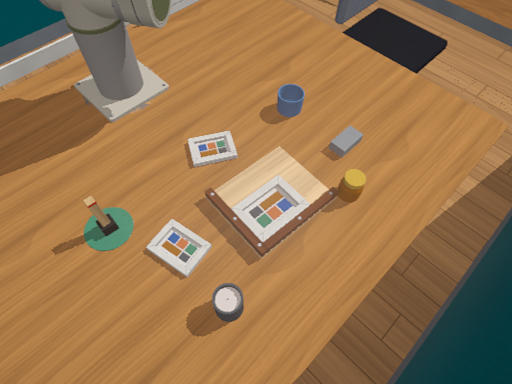

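View pics/z1c.png

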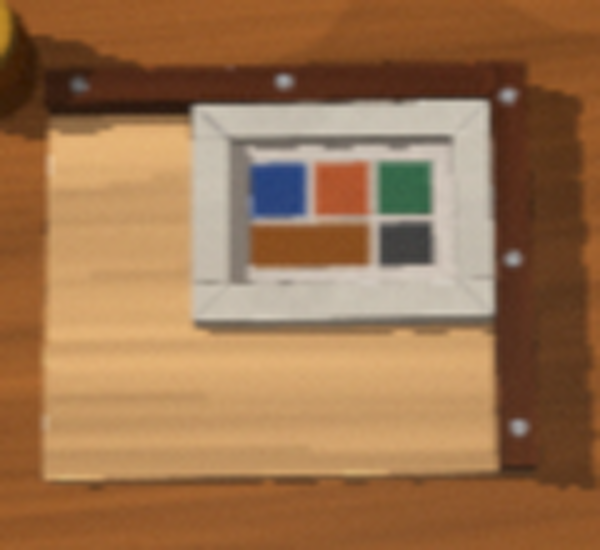

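```bash
python3 -c "
from h import *
g=cv2.imread('pics/z1t.png').astype(float);b=g[...,0]
def cross(p,x0,lo):
    for i in range(len(p)-1):
        if (p[i]-lo)*(p[i+1]-lo)<=0 and p[i]!=p[i+1]: return x0+i+(lo-p[i])/(p[i+1]-p[i])
def fit(pts,z):
    pts=[p for p in pts if None not in p];w=onz('top',pts,z)[:,:2]-C; w=np.c_[w@XJ,w@YJ]*1000
    return cv2.fitLine(w.astype(np.float32),cv2.DIST_HUBER,0,.01,.01).ravel().round(4).tolist()
print('frame right',fit([(cross(b[v,272:284],272,105),v) for v in range(154,191)],.032))
print('frame top',fit([(u,cross(b[148:156,u],148,110)) for u in range(222,275)],.032))
print('+x fence foot',fit([(cross(b[v,274:284],274,75),v) for v in range(199,222)],.012))
print('+y fence foot',fit([(u,cross(b[150:156,u],150,45)) for u in range(192,216)],.012))
T=proj('top',[[.4035,-.3086,.133],[.4035,-.3086,.003]]);print('tool upright predicted px top, base',T.round(1).tolist())
h=cv2.cvtColor(g.astype(np.uint8),cv2.COLOR_BGR2HSV)
m=(g[...,2]>140);m[:240]=0;m[265:]=0;m[:,:380]=0;m[:,402:]=0;v,u=np.nonzero(m);print('top face px',u.mean(),v.mean(),len(u))
"
```

```text
frame right [0.0066999997943639755, -1.0, -1.4433000087738037, -52.50659942626953]
frame top [0.9998999834060669, 0.014600000344216824, -84.25489807128906, 0.8313999772071838]
+x fence foot [0.006300000008195639, 1.0, -1.5097999572753906, -157.83749389648438]
+y fence foot [1.0, 0.007400000002235174, -202.53280639648438, 1.575700044631958]
tool upright predicted px top, base [[393.8, 251.7], [376.6, 255.0]]
top face px 395.15 249.05833333333334 120
```

```bash
python3 -c "
from h import *
np.set_printoptions(precision=4,suppress=True)
a,d=read_camera('top')
v,u=np.mgrid[240:266,362:406];u=u.ravel();v=v.ravel();P=pt('top',np.c_[u,v],d[v,u])
t=P[(P[:,2]>.125)&(P[:,2]<.145)];print('top',len(t),t.mean(0))
P2=pt('scene',*(lambda dd:(np.c_[np.mgrid[190:245,75:130][1].ravel(),np.mgrid[190:245,75:130][0].ravel()],dd[190:245,75:130].ravel()))(read_camera('scene')[1]))
t=P2[(P2[:,2]>.127)&(P2[:,2]<.145)];print('top scene',len(t),t.mean(0))
for lo,hi in((.008,.028),(.04,.06),(.07,.09),(.1,.12)):
    t=P2[(P2[:,2]>lo)&(P2[:,2]<hi)&(np.hypot(P2[:,0]-.4035,P2[:,1]+.3086)<.04)];q=P[(P[:,2]>lo)&(P[:,2]<hi)&(np.hypot(P[:,0]-.4035,P[:,1]+.3086)<.04)];print(lo,hi,len(t),t.mean(0),len(q),q.mean(0))
print(read_state()['force'])
"
```

```text
top 91 [ 0.4045 -0.3062  0.132 ]
top scene 93 [ 0.407  -0.3043  0.1325]
0.008 0.028 78 [ 0.4223 -0.306   0.0181] 39 [ 0.4054 -0.2935  0.0167]
0.04 0.06 45 [ 0.4144 -0.3049  0.05  ] 20 [ 0.4053 -0.2977  0.0507]
0.07 0.09 50 [ 0.4146 -0.3051  0.0798] 30 [ 0.4022 -0.2997  0.0799]
0.1 0.12 57 [ 0.4143 -0.3052  0.1101] 27 [ 0.4048 -0.2984  0.1099]
[-0.4926 -0.1497 -0.5241]
```

The handle faces keep the same x and y at every height, so the tool is upright, about 3 mm from the mat centre. The arm is clear and the frame is in the corner, so I hand in.

```bash
python3 -c "
from plant import *
print(close_job())"
```

```text
the job is handed in; nothing more can be done
None
```

I pushed the frame into the fence corner and stood the push tool on the green mat. I handed the job in at about 30 s of the 72 s allowed. No verdict was reported.

**What I did:** I pulled the push tool out of the blue cup and pushed the frame with its rubber foot. The pushes were +y, +x, +y, +x and a last +y tap. Each ended in firm contact, with about 7–9 N showing on the wrist sensor, against the 30 N limit. I then set the tool on the mat, released it and moved the arm clear.

**Checks that passed:**
- **Push tool:** it stands upright about 3 mm from the mat's centre.
- **Cup and bystanders:** they look unmoved in the final pictures. I checked this by eye and did not measure it.

**Checks that disagreed:**
- **Frame gaps:** the last image fit suggests gaps of about 0–1.3 mm at the +x fence. At the +y fence it suggests about 1–2 mm, the largest being about 2.1 mm at frame_c. The limit is 2.5 mm, and the fit is only good to about 1–2 mm. The pushes stopped against the fences, which points to zero gap, so I trusted that.
- **Reported TCP height:** it did not match the cameras. The fingertips appeared about 40 mm higher than the state implied. I used the camera heights for the grasp, and the foot then met the mat at the height that predicted.

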